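Load the jar caddy, fold its gate shut and screw it tight

TASK

Stand every small amber jar that is loose on the table upright in the jar caddy, clear of the gate's path. Then fold the gate shut round them one segment at a time, each fully home before the next and beginning with the one hinged to the caddy's post, and finally turn the captive cap at the gate's end clockwise until it is tight. Leave the rolls of tape and the large white jar where they are.

Things in the scene. Friction and masses are not known exactly. Their poses are not given: they have to be found in the camera images.
- caddy: Jar caddy, fixed to the table: grey painted base plate 5 mm thick, from x = -85 to +65 mm and y = -115 to +115 mm about its origin, which lies on the table; z up. Fixed back wall on its +x side (inner face x = +56 mm, top 23 mm above the table). A folding gate of three steel bars, 10 mm thick, 13 to 23 mm above the table, on upright hinges closes the other three sides.
- bay (a point): Centre of the caddy's floor (caddy x = y = 0, 5 mm above the table). Jars stand here in a row along the caddy's y at -45, 0 and +45 mm, x = 0, between back wall and closed gate. With the gate closed its corners are, in the caddy frame (mm): hinge 1 (45, 75), hinge 2 (-45, 75), hinge 3 (-45, -75), end of segment 3 (45, -75).
- stud (a point): Top of a fixed threaded stud of the caddy, 16 mm thick, 12 mm above the table, at caddy (45, -110) mm. When the gate is closed the ear of segment 3 with the screw cap lies over it.
- gate_1 (a joint): Segment 1 of the gate, 90 mm long from hinge 1 to hinge 2, turning on a fixed post of the caddy. 0 = closed at its stop, along the caddy's left (+y) side pointing to -x; grows as it opens, clockwise from above, up to 1.75 rad; carries segments 2 and 3. Friction hinge, 0.7 N m; stays where it is left.
- gate_2 (a joint): Segment 2, 150 mm long from hinge 2 to hinge 3. 0 = closed at its stop, at a right angle to segment 1 (along the caddy's front, pointing to -y once segment 1 is closed); grows as it opens, clockwise from above, up to 1.6 rad (about in line with segment 1). Friction hinge, 0.25 N m; stays where left.
- gate_3 (a joint): Segment 3, 90 mm long from hinge 3, then an ear bent 35 mm outward that carries the cap. 0 = closed at its stop, at a right angle to segment 2 (along the caddy's right side, pointing to +x once the others are closed); grows as it opens, clockwise from above, up to 1.6 rad. Friction hinge, 0.12 N m; stays where left.
- cap (a joint): Turn of the captive screw cap on the ear of segment 3, rad: 0 to 0.3 at the start (loose), grows as it is turned clockwise seen from above, stop at 4.0 (tight), so it takes several grasps; light friction 0.04 N m, stays where left. It does not rise or sink and cannot come off.
- hinge_1 (a point): On the axis of hinge 1 (fixed), 72 mm above the table.
- hinge_2 (a point): On the axis of hinge 2 (joins segments 1 and 2), 72 mm above the table.
- hinge_3 (a point): On the axis of hinge 3 (joins segments 2 and 3), 72 mm above the table.
- pin_1 (a point): Handle of segment 1: round upright black pin, 14 mm thick, from 23 to 90 mm above the table, fixed to the bar 60 mm from hinge 1. The point is on its axis, 72 mm above the table (18 mm below its top).
- pin_2 (a point): Handle of segment 2: a pin like pin_1, 75 mm from hinge 2. The point is 72 mm above the table.
- pin_3 (a point): Handle of segment 3: a pin like pin_1, 35 mm from hinge 3. The point is 72 mm above the table.
- cap_grip (a point): Captive screw cap: round, black, ribbed, 40 mm across, from 24 to 52 mm above the table. The point is on its axis, 38 mm above the table.
- jar_0_mid (a point): Small round jar of amber glass with a black lid (screwed on, does not come off), upright, 40 mm across, 36 mm high, about 90 g. The point is at its centre, 18 mm above its foot. Two or three of the three jars are there.
- jar_1_mid (a point): Small round jar of amber glass with a black lid (screwed on, does not come off), upright, 40 mm across, 36 mm high, about 90 g. The point is at its centre, 18 mm above its foot. Two or three of the three jars are there.
- jar_2_mid (a point): Small round jar of amber glass with a black lid (screwed on, does not come off), upright, 40 mm across, 36 mm high, about 90 g. The point is at its centre, 18 mm above its foot. Two or three of the three jars are there.
- masking_tape: Bystander: cream roll of tape lying flat, 92 mm across, 24 mm high. Origin: centre of its underside.
- screw_jar: Bystander: white glass jar, 70 mm across, 58 mm high. Origin: centre of its underside.
- heat_tape: Bystander: orange roll of tape lying flat, 74 mm across, 19 mm high. Origin: centre of its underside.
- jar_0: The same jar as jar_0_mid; origin: centre of its foot.
- jar_1: The same jar as jar_1_mid; origin: centre of its foot.
- jar_2: The same jar as jar_2_mid; origin: centre of its foot.
Not all that is in view belongs to the job. Leave any pink or turquoise look-alike of the jar_0 alone.

How it is judged:
By the outcome, as a careful person would: the job done as asked, in the order asked, and still so for the second after the job is handed in, with the robot touching nothing.
Of jar_0, jar_1, jar_2 only 2 to 3 are there at a start; the rules pass over those that are not, and their reading is None.
At some moment in a run one of jar_0, jar_1, jar_2 may be knocked a few centimetres aside while the robot is not near it.
Once in a run the grip may slacken for a moment while it holds something.
It also fails if it takes over 200 s, if anything falls off the work surface, if the arm or the gripper's body presses on something with over 40 N, if the wrist force passes 120 N, or if a joint passes its speed limit or range.

ROBOT

A 6-joint arm with a two-finger parallel gripper is mounted at the origin on a cart in front of the work surface, level with it; the furniture and walls round the work are solid. World frame = base frame: x ahead of the robot, y to its left, z up, the work surface at z = 0. Lengths are in m, angles in rad, forces in N, time in s.
With the tool pointing down it reaches from about 0.35 to 1 m from the base axis. Payload 7.1 kg.
Tool frame: the origin (TCP) lies on the centre line of the jaws, within the pads' length; the fingertips stand 11 mm ahead of it and the grasp point (between the pads) lies 8 mm behind it; z points along the fingers, y is the line along which they close (so a half turn about z gives the same grasp; the last joint's range is limited). The gripper opens to 85 mm and grips with 20 to 120 N. Pads are 22 mm wide; open, the fingers measure 114 mm over their backs; the gripper's body (76 mm by 85 mm) begins 54 mm behind the grasp point. The pads swing forward as they close: fully open they stand 13 mm farther back than shut.
Start: joints at [1.127, 0.423, 1.63, -0, 1.089, -0.019], TCP at [0.258, 0.569, 0.208] pointing down, gripper open.
Joint ranges: [-3, 3], [-0.9, 2.11], [0.09, 2.58], [-1.31, 4.45], [0.11, 2.69], [-2.54, 2.54]. Speed limits (rad/s): [2.39, 2.39, 3.01, 3.14, 3.14, 3.14].

INTERFACE

Orientations are given as a rotation vector (axis times angle).
In Python, from plant import env, optics gives the robot as it stands.
- The arm moves only by the tool servo_tool, never from a script. Its argument "plan" is a list of rows, each an object of numbers: "grip": the gripper command: -1 is fully open, 1 is shut, values between are in proportion; "x", "y", "z": the shift along the tool's x, y, z in mm; "turn": the turn about the tool's z in rad. In form: [{"grip": .., "x": .., "y": .., "z": .., "turn": ..}, ...]. A call has exactly 10 rows; each row is the pose to reach, as a shift and turn from the pose commanded when the call began, along the tool's axes at that moment; what a row does not reach only later rows make up. A row lasts 1/12 s, in which the tool goes at most 41.7 mm and 7.16 degrees, less where a joint would pass 70% of its speed; a pose out of reach is approached as far as the arm can. A call with a gripper value outside its range is refused whole. The fingers move at their own pace and stop on an object; "force" is the grip in N (left out, the last holds). Time passes only in rows, so rows that repeat a pose let the fingers close, or fill a call up. It gives the time, the measured TCP pose, the force, the opening and the grip force at its end, in the units of the state.
- env.state(): the state, without advancing time (a new reading comes with each control period).
- optics.snapshot(name): name is "scene" or "top"; returns the picture (420x560x3 uint8, red, green, blue); there is no depth.
- optics.camera_model(name): a dict with "fx", "fy", "cx", "cy" (pixels), "k1" (the pictures are not rectified: a ray, as slopes to the right and down, at radius r is drawn at 1 + k1 r^2 times it, then the intrinsics apply), "extrinsics" (4x4, takes a point from camera to world coordinates). Camera axes: x right, y down, z forward; pixel columns grow to the right and rows downward; lengths in m; the calibration is good to about 2 mm. A picture is of the moment at which its call begins. camera_model takes no time and is no camera call.
- env.job_done(): hands the job in; it is judged then, once.
The state is a dict: "time": time; "q": joint angles; "qd": joint speeds; "effort": joint torques, N m; "tool_pos": TCP position; "orientation": TCP orientation; "wrist_force": force on the tool from outside, world axes, zero at the start; "torque": the same for the moment, N m; "grip_width": finger opening in m; "finger_force": force on a finger pad.
Only numpy, scipy, OpenCV 4.12 (cv2) and the standard library are available. Lean on these libraries where they do the work, as an engineer would, in place of code of your own. Each camera call takes 0.05 s, during which the arm holds its last target. There are 200 camera calls.

## Working session

There is one attempt and no reset: what is moved stays moved. The work goes in short steps, Python scripts to look and compute and a tool call to move; the robot and the scene stay as the last step left them, time stands still between calls to the robot, and variables do not carry over. Pictures are saved under pics/ and viewed, at most 14 in all, crops included, and the job is handed in when it is done.

Besides the shell and the picture viewer there is one more tool, called after "Request:" as name([rows], argument=value, ...), one row to a line, values as JSON. servo_tool: Moves the arm, as the interface text tells. Its arguments: {"type":"object","properties":{"plan":{"type":"array"},"force":{"type":"number"}},"required":["plan"]}

```bash
ls; mkdir -p pics; cat > h.py <<'E'
import numpy as np, cv2
from plant import env, optics
from scipy.spatial.transform import Rotation as R
def snap(name,fn,crop=None,scale=1):
    im=optics.snapshot(name)
    np.save('pics/last_%s.npy'%name,im)
    o=im
    if crop: o=o[crop[1]:crop[3],crop[0]:crop[2]]
    if scale!=1: o=cv2.resize(o,None,fx=scale,fy=scale,interpolation=cv2.INTER_CUBIC)
    cv2.imwrite('pics/'+fn,o[:,:,::-1]); return im
def ray(name,u,v):
    m=optics.camera_model(name)
    xd,yd=(u-m['cx'])/m['fx'],(v-m['cy'])/m['fy']
    x,y=xd,yd
    for _ in range(30):
        s=1+m['k1']*(x*x+y*y); x,y=xd/s,yd/s
    T=np.array(m['extrinsics']); return T[:3,3],T[:3,:3]@np.array([x,y,1.])
def at(name,u,v,z):
    o,d=ray(name,u,v); return o+d*(z-o[2])/d[2]
def pix(name,p):
    m=optics.camera_model(name); T=np.array(m['extrinsics'])
    c=T[:3,:3].T@(np.array(p,float)-T[:3,3]); x,y=c[:2]/c[2]; s=1+m['k1']*(x*x+y*y)
    return np.array([m['fx']*x*s+m['cx'],m['fy']*y*s+m['cy']])
E
python3 - <<'E'
from h import *
np.set_printoptions(precision=4,suppress=True)
snap('top','top0.png',scale=1.4); snap('scene','scene0.png',scale=1.4)
for n in('top','scene'):
    m=optics.camera_model(n);print(n,m)
s=env.state();print(s); print(R.from_rotvec(s['orientation']).as_matrix())
E
```

```text
pics
top {'fx': 467.02360471725586, 'fy': 467.02360471725586, 'cx': 276.0858344713164, 'cy': 219.6989379364276, 'k1': -0.01193730412559694, 'extrinsics': array([[-0.0282, -0.9851,  0.1697,  0.3715],
       [-0.9994,  0.0311,  0.0144, -0.0533],
       [-0.0195, -0.1692, -0.9854,  1.189 ],
       [ 0.    ,  0.    ,  0.    ,  1.    ]])}
scene {'fx': 388.9364097701426, 'fy': 388.9364097701426, 'cx': 274.60124709848384, 'cy': 203.42863547490785, 'k1': -0.01906868486570487, 'extrinsics': array([[ 0.7138, -0.4174,  0.5624,  0.0288],
       [-0.7001, -0.4029,  0.5895, -0.6213],
       [-0.0195, -0.8145, -0.5798,  0.6515],
       [ 0.    ,  0.    ,  0.    ,  1.    ]])}
{'time': 0.1, 'q': array([ 1.127 ,  0.4238,  1.6306, -0.    ,  1.0886, -0.019 ]), 'qd': array([ 0.0006, -0.0035, -0.0027,  0.0003,  0.0023,  0.0001]), 'effort': array([  0.0005, -55.8426, -28.2445,   0.    ,   0.0029,   0.    ]), 'tool_pos': array([0.2573, 0.569 , 0.2072]), 'orientation': array([-0.6622, -3.0707,  0.0021]), 'wrist_force': array([ 0.2273, -0.4388, -0.2761]), 'torque': array([0.0137, 0.0207, 0.02  ]), 'finger_force': 0.0, 'grip_width': 0.08544024013067533}
[[-0.9111  0.4121 -0.0006]
 [ 0.4121  0.9111 -0.0013]
 [ 0.     -0.0014 -1.    ]]
```

View pics/top0.png

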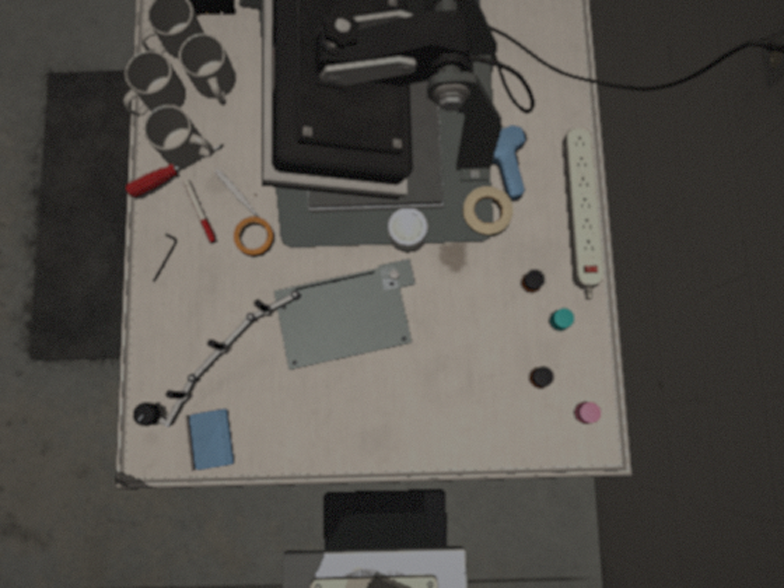

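View pics/scene0.png

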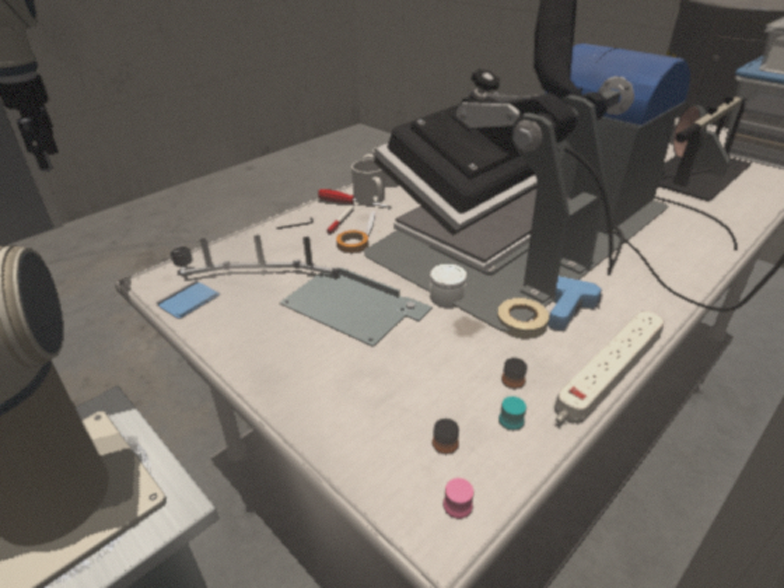

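The top view shows the two amber jars (black lids) at display pixels (533,281) and (541,377), with the turquoise and pink ones as decoys. The caddy is around (345,325), and the gate runs open to the left, ending at the cap (146,413). I'll enlarge the caddy.

```bash
python3 - <<'E'
from h import *
np.set_printoptions(precision=4,suppress=True)
im=np.load('pics/last_top.npy')
c=im[180:310,90:305]; cv2.imwrite('pics/c1.png',cv2.resize(c,None,fx=3.7,fy=3.7,interpolation=cv2.INTER_CUBIC)[:,:,::-1])
# dark lids
for (u,v) in [(381,201),(387,269),(105,295)]:
    w=im[v-14:v+15,u-14:u+15].max(2); m=(w<62).astype(np.uint8)
    n,l,s,ce=cv2.connectedComponentsWithStats(m)
    k=1+np.argmax(s[1:,4]); p=ce[k]+[u-14,v-14]; print(s[k],p,at('top',*p,0.036),at('top',*p,0.052))
E
```

```text
[  6   6  15  15 168] [380.3155 200.1131] [ 0.6118 -0.2998  0.036 ] [ 0.6084 -0.2963  0.052 ]
[  6   8  16  14 171] [386.3392 269.0351] [ 0.4389 -0.3031  0.036 ] [ 0.438  -0.2997  0.052 ]
[  5   7  22  16 259] [106.1815 295.0386] [0.3953 0.3867 0.036 ] [0.395  0.3806 0.052 ]
```

View pics/c1.png

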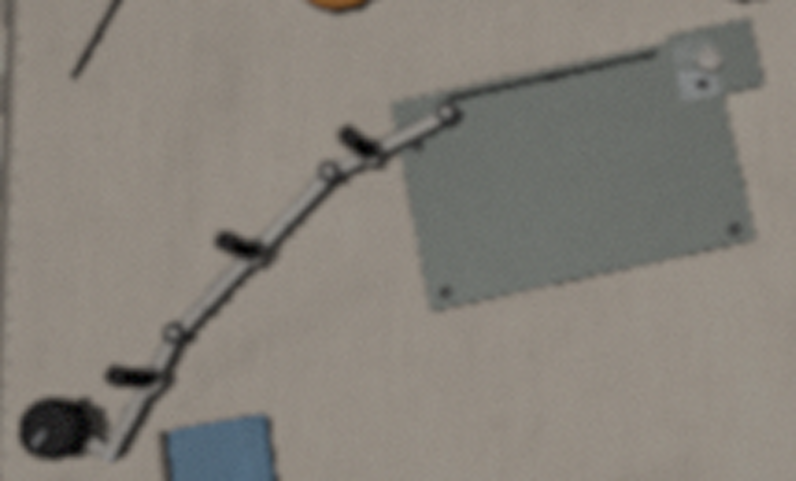

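The crop shows plate corners at (391,103), (432,310), (755,240), the stud at (706,57), hinge 1 at (449,115), hinge 2 at (329,172), hinge 3 at (174,333), and pin tops at (347,136), (224,241), (115,377).

```bash
python3 - <<'E'
from h import *
np.set_printoptions(precision=4,suppress=True)
P=lambda u,v,z: at('top',(u+.5)/3.7-.5+90,(v+.5)/3.7-.5+180,z)
d=dict(cA=P(391,103,.005),cB=P(432,310,.005),cC=P(755,240,.005),tab1=P(763,85,.005),tab2=P(748,18,.005),stud=P(706,57,.012),h1=P(449,113,.026),h2=P(329,170,.026),h3=P(174,332,.026),e3=P(110,458,.023),p1=P(347,136,.09),p2=P(224,241,.09),p3=P(115,377,.09),b1=P(376,157,.023),b2=P(264,255,.023),b3=P(162,377,.023),wallL=P(452,97,.023),wallR=P(660,53,.023),cap=P(55,427,.052))
for k in d: print(k,d[k])
n=lambda a,b: print(a,b,np.linalg.norm(d[a]-d[b])*1000, np.degrees(np.arctan2(*(d[b]-d[a])[1::-1])))
n('cA','cB');n('cB','cC');n('h1','h2');n('h2','h3');n('h3','e3');n('h1','stud');n('wallL','wallR')
E
```

```text
cA [0.6142 0.1726 0.005 ]
cB [0.4684 0.1442 0.005 ]
cC [ 0.5099 -0.079   0.005 ]
tab1 [ 0.6187 -0.0883  0.005 ]
tab2 [ 0.6672 -0.0795  0.005 ]
stud [ 0.6384 -0.0491  0.012 ]
h1 [0.6016 0.1286 0.026 ]
h2 [0.5645 0.2112 0.026 ]
h3 [0.4569 0.3157 0.026 ]
e3 [0.3742 0.358  0.023 ]
p1 [0.5759 0.1851 0.09  ]
p2 [0.5097 0.2642 0.09  ]
p3 [0.4248 0.3326 0.09  ]
b1 [0.573  0.1795 0.023 ]
b2 [0.5077 0.256  0.023 ]
b3 [0.4271 0.3241 0.023 ]
wallL [0.6134 0.1269 0.023 ]
wallR [ 0.6398 -0.0174  0.023 ]
cap [0.3951 0.3847 0.052 ]
cA cB 148.58726192617652 -168.97901651094065
cB cC 227.04574279736633 -79.4541380435761
h1 h2 90.55400072864303 114.19375348827093
h2 h3 149.95790861696355 135.84277214986105
h3 e3 93.00198300251262 152.90524160897294
h1 stud 182.02874395077103 -78.30159577773642
wallL wallR 146.7800879958587 -79.63981424025793
```

```bash
cat >> h.py <<'E'
from scipy.optimize import least_squares
def fit(loc,w):
    loc,w=np.array(loc)/1000.,np.array(w)
    f=lambda p:((loc@np.array([[np.cos(p[2]),np.sin(p[2])],[-np.sin(p[2]),np.cos(p[2])]])+p[:2])-w).ravel()
    r=least_squares(f,[.55,.05,.18]); return r.x,r.fun.reshape(-1,2)
CAD=None
try: CAD=np.load('cad.npy')
except Exception: pass
def c2w(x,y):
    c,s=np.cos(CAD[2]),np.sin(CAD[2]); return CAD[:2]+np.array([c*x-s*y,s*x+c*y])/1000
def go(x,y,z,yaw=None,s=None,mod=True):
    """yaw deg of tool y axis; prints shift mm in tool axes + turn"""
    s=s or env.state(); M=R.from_rotvec(s['orientation']).as_matrix()
    d=M.T@(np.array([x,y,z])-s['tool_pos'])*1000
    t=0
    cur=np.degrees(np.arctan2(M[1,1],M[0,1]))
    if yaw is not None:
        t=(cur-yaw+180)%360-180
        if mod: t=(t+90)%180-90
    print('t=%.1f at'%s['time'],np.round(s['tool_pos'],4),'yaw %.1f'%cur,'q6 %.2f'%s['q'][5],'-> x %.1f y %.1f z %.1f turn %.3f'%(*d,np.radians(t)))
E
python3 - <<'E'
from h import *
np.set_printoptions(precision=4,suppress=True)
p,r=fit([(-85,115),(-85,-115),(45,75),(45,-110),(65,115)],[(.4684,.1442),(.5099,-.079),(.6016,.1286),(.6384,-.0491),(.6142,.1726)])
print(p,np.degrees(p[2]));print(r*1000)
np.save('cad.npy',p)
import h; h.CAD=p
for y in(-45,0,45): print(c2w(0,y))
go(.602,-.301,.2,np.degrees(p[2]))
go(.612,-.301,.11,np.degrees(p[2]))
E
```

```text
[0.5725 0.0483 0.1906] 10.920539198192298
[[-1.1703  0.9325]
 [ 0.9026 -1.7024]
 [ 0.8534  1.885 ]
 [-0.8989 -2.0648]
 [ 0.3133  0.9496]]
[0.581  0.0041]
[0.5725 0.0483]
[0.564  0.0925]
t=0.1 at [0.2573 0.569  0.2072] yaw 65.7 q6 -0.02 -> x -672.6 y -650.6 z 8.1 turn 0.955
t=0.1 at [0.2573 0.569  0.2072] yaw 65.7 q6 -0.02 -> x -681.7 y -646.4 z 98.1 turn 0.955
```

Request:
servo_tool([
  {"grip":-0.6,"x":-680,"y":-646,"z":50,"turn":0.955},
  {"grip":-0.6,"x":-680,"y":-646,"z":50,"turn":0.955},
  {"grip":-0.6,"x":-680,"y":-646,"z":50,"turn":0.955},
  {"grip":-0.6,"x":-680,"y":-646,"z":50,"turn":0.955},
  {"grip":-0.6,"x":-680,"y":-646,"z":50,"turn":0.955},
  {"grip":-0.6,"x":-680,"y":-646,"z":50,"turn":0.955},
  {"grip":-0.6,"x":-680,"y":-646,"z":50,"turn":0.955},
  {"grip":-0.6,"x":-680,"y":-646,"z":50,"turn":0.955},
  {"grip":-0.6,"x":-680,"y":-646,"z":50,"turn":0.955},
  {"grip":-0.6,"x":-680,"y":-646,"z":50,"turn":0.955},
], force=40)

```text
time: 0.93
tool_pos: [0.4144, 0.1821, 0.1856]
orientation: [-2.0, -2.423, 0.0]
wrist_force: [0.7, -0.1, -0.2]
grip_width: 0.0681
finger_force: 0.0
```

```bash
python3 -c "
from h import *
go(.612,-.302,.12,10.9)"
```

```text
t=0.9 at [0.4144 0.1821 0.1856] yaw 10.9 q6 0.20 -> x -512.8 y 102.1 z 65.6 turn 0.001
```

Request:
servo_tool([
  {"grip":-0.46,"x":-510,"y":100,"z":60,"turn":0},
  {"grip":-0.46,"x":-510,"y":100,"z":60,"turn":0},
  {"grip":-0.46,"x":-510,"y":100,"z":60,"turn":0},
  {"grip":-0.46,"x":-510,"y":100,"z":60,"turn":0},
  {"grip":-0.46,"x":-510,"y":100,"z":60,"turn":0},
  {"grip":-0.46,"x":-510,"y":100,"z":60,"turn":0},
  {"grip":-0.46,"x":-510,"y":100,"z":60,"turn":0},
  {"grip":-0.46,"x":-510,"y":100,"z":60,"turn":0},
  {"grip":-0.46,"x":-510,"y":100,"z":60,"turn":0},
  {"grip":-0.46,"x":-510,"y":100,"z":60,"turn":0},
])

```text
time: 1.77
tool_pos: [0.5697, -0.2017, 0.1374]
orientation: [-2.0, -2.422, 0.0]
wrist_force: [1.1, 0.6, -0.9]
grip_width: 0.0625
finger_force: 0.0
```

```bash
python3 -c "
from h import *
go(.612,-.302,.09,10.9)
snap('scene','s1.png',(260,180,480,345),3.6)"
```

```text
t=1.8 at [ 0.5697 -0.2017  0.1374] yaw 10.9 q6 -0.55 -> x -106.5 y 22.6 z 47.3 turn 0.000
```

View pics/s1.png

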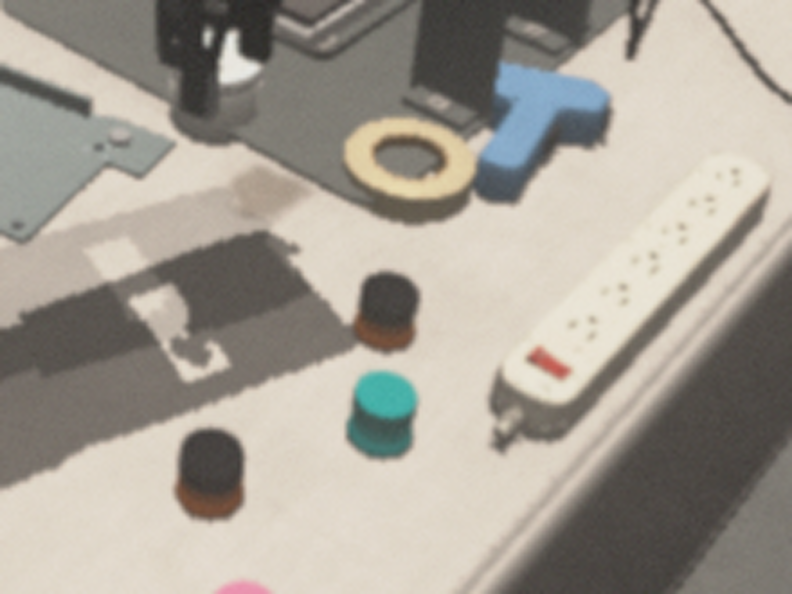

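The scene crop shows jar A's lid top near (388,287), jar B's near (212,446) and the turquoise lid at (386,392). I'll use these to cross-check the top-camera positions.

```bash
python3 -c "
from h import *
for u,v in((388,287),(212,446),(386,392)): print(at('scene',(u+.5)/3.6-.5+260,(v+.5)/3.6-.5+180,.036))
for p in ((.612,-.301),(.439,-.304)):
  print([ (pix('scene',[*p,z])-[260,180])*3.6 for z in(.036,.0)])"
```

```text
[ 0.61903688 -0.30192629  0.036     ]
[ 0.44508966 -0.3054151   0.036     ]
[ 0.54558614 -0.35126878  0.036     ]
[array([378.93994368, 290.59542924]), array([372.37457193, 331.57582908])]
[array([201.59541469, 449.46127461]), array([198.8709441 , 491.28673323])]
```

Request:
servo_tool([
  {"grip":-0.46,"x":-106,"y":22,"z":40,"turn":0},
  {"grip":-0.46,"x":-106,"y":22,"z":40,"turn":0},
  {"grip":-0.46,"x":-106,"y":22,"z":40,"turn":0},
  {"grip":-0.46,"x":-106,"y":22,"z":40,"turn":0},
  {"grip":-0.46,"x":-106,"y":22,"z":40,"turn":0},
  {"grip":-0.46,"x":-106,"y":22,"z":40,"turn":0},
  {"grip":-0.46,"x":-106,"y":22,"z":40,"turn":0},
  {"grip":-0.46,"x":-106,"y":22,"z":40,"turn":0},
  {"grip":-0.46,"x":-106,"y":22,"z":40,"turn":0},
  {"grip":-0.46,"x":-106,"y":22,"z":40,"turn":0},
])

```text
time: 2.65
tool_pos: [0.6115, -0.2988, 0.0986]
orientation: [1.998, 2.424, 0.0]
wrist_force: [-0.2, -0.3, 0.1]
grip_width: 0.0621
finger_force: 0.0
```

```bash
python3 -c "
from h import *
go(.612,-.303,.016,10.9)
print(pix('top',[.612,-.302,.036]))
snap('top','t2.png',(330,160,440,240),6)"
```

```text
t=2.6 at [ 0.6115 -0.2988  0.0986] yaw 11.0 q6 -0.66 -> x -4.1 y -0.4 z 82.6 turn 0.002
[381.19844906 199.9972563 ]
```

View pics/t2.png

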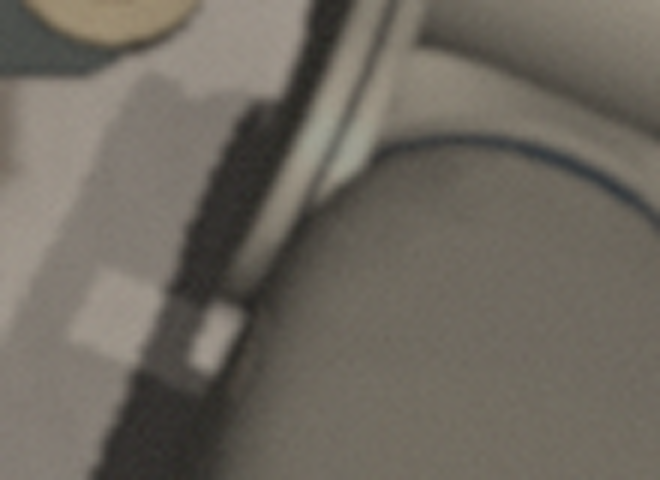

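The arm hides the jar in the top view. The two cameras put the jar within 6 mm of each other along the jaw line, which the 62 mm opening covers, so I'll descend at the mean and grasp.

Request:
servo_tool([
  {"grip":-0.46,"x":-4,"y":3,"z":35,"turn":0},
  {"grip":-0.46,"x":-4,"y":3,"z":60,"turn":0},
  {"grip":-0.46,"x":-4,"y":3,"z":75,"turn":0},
  {"grip":-0.46,"x":-4,"y":3,"z":83,"turn":0},
  {"grip":-0.46,"x":-4,"y":3,"z":83,"turn":0},
  {"grip":0.3,"x":-4,"y":3,"z":83,"turn":0},
  {"grip":0.5,"x":-4,"y":3,"z":83,"turn":0},
  {"grip":0.5,"x":-4,"y":3,"z":83,"turn":0},
  {"grip":0.5,"x":-4,"y":3,"z":83,"turn":0},
  {"grip":0.5,"x":-4,"y":3,"z":83,"turn":0},
], force=50)

```text
time: 3.53
tool_pos: [0.6156, -0.3032, 0.016]
orientation: [1.999, 2.422, 0.0]
wrist_force: [1.0, 0.5, -0.3]
grip_width: 0.0216
finger_force: 0.0
```

```bash
python3 -c "
from h import *
go(*c2w(0,-45),.1,10.9)
s=env.state();print(s['grip_width'],s['finger_force'],s['wrist_force'])"
```

```text
t=3.5 at [ 0.6156 -0.3032  0.016 ] yaw 10.9 q6 -0.67 -> x 308.2 y 24.5 z -84.3 turn 0.001
0.02161866232075758 0.0 [ 1.01960529  0.45598422 -0.25907898]
```

The grip closed on nothing, so the jar was either missed or has moved. I'll open slightly, lift, back off and look.

Request:
servo_tool([
  {"grip":0.5,"x":0,"y":0,"z":-40,"turn":0},
  {"grip":0.5,"x":0,"y":0,"z":-80,"turn":0},
  {"grip":0.0,"x":0,"y":0,"z":-120,"turn":0},
  {"grip":-0.46,"x":250,"y":0,"z":-130,"turn":0},
  {"grip":-0.46,"x":250,"y":0,"z":-130,"turn":0},
  {"grip":-0.46,"x":250,"y":0,"z":-130,"turn":0},
  {"grip":-0.46,"x":250,"y":0,"z":-130,"turn":0},
  {"grip":-0.46,"x":250,"y":0,"z":-130,"turn":0},
  {"grip":-0.46,"x":250,"y":0,"z":-130,"turn":0},
  {"grip":-0.46,"x":250,"y":0,"z":-130,"turn":0},
])

```text
time: 4.37
tool_pos: [0.5657, -0.0515, 0.1456]
orientation: [-1.993, -2.426, -0.001]
wrist_force: [1.0, 0.3, -0.5]
grip_width: 0.0621
finger_force: 0.0
```

```bash
python3 -c "
from h import *
a=snap('top','t3.png',(310,150,450,310)); b=snap('scene','s3.png',(240,170,450,370))
A=cv2.resize(a[170:310,310:450],(400,400)); B=cv2.resize(b[190:370,270:450],(400,400))
cv2.imwrite('pics/m3.png',np.hstack([A,B])[:,:,::-1])
go(.6,-.3,.1)"
```

```text
t=4.5 at [ 0.5676 -0.0559  0.1457] yaw 11.1 q6 -0.31 -> x -245.7 y -15.4 z 45.8 turn 0.000
```

View pics/m3.png

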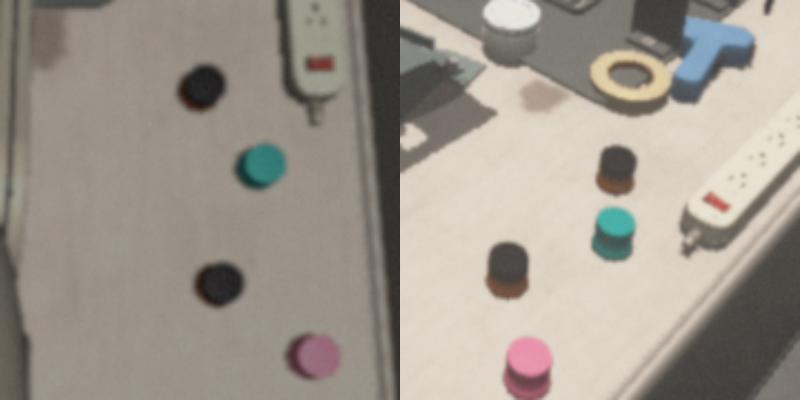

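Both jars are where they were, with jar A's lid at left-pane (203,87), so the gripper closed somewhere else. I'll compare the projected tool point with where the gripper appears.

```bash
python3 -c "
from h import *
s=env.state(); t=np.array(s['tool_pos']); t[2]-=.011
a=np.load('pics/last_top.npy').copy(); b=np.load('pics/last_scene.npy').copy()
M=R.from_rotvec(s['orientation']).as_matrix()
o=[]
for n,im in(('top',a),('scene',b)):
  im=cv2.resize(im,None,fx=3,fy=3)
  for k,c in((0,(255,0,0)),(31,(0,255,0)),(-31,(0,255,0))):
    p=pix(n,t+M[:,1]*k/1000); q=tuple(int(x) for x in p*3+1); cv2.circle(im,q,3,c,-1)
    if k==0: ctr=q; print(n,p)
  x0,y0=max(ctr[0]-200,0),max(ctr[1]-250,0); o.append(im[y0:y0+400,x0:x0+400]); print(x0,y0)
cv2.imwrite('pics/m4.png',np.hstack(o)[:,:,::-1])
print(pix('top',[.613,-.302,.036]),pix('scene',[.613,-.302,.036]))
"
```

```text
top [283.77117327 213.22594388]
652 390
scene [274.09156074 190.25948116]
623 321
[381.1719679  199.60835037] [365.89107586 260.71545203]
```

View pics/m4.png

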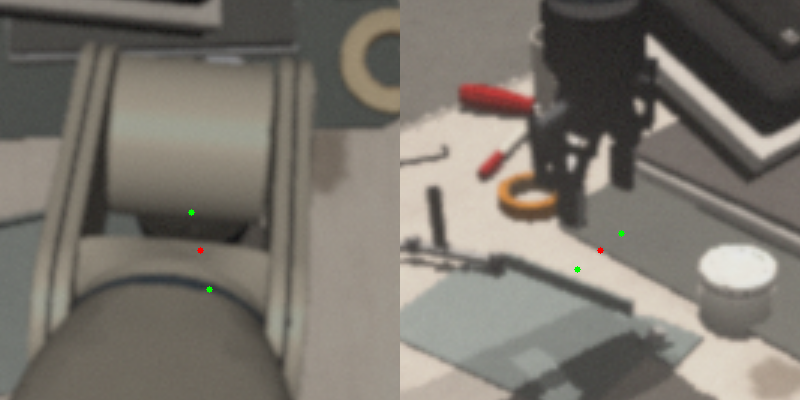

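In the scene view the fingertips, near (573,225) and (622,187), appear about 15 px above the projected points, so they stand higher than assumed. I'll check against the start picture and one more view.

```bash
python3 -c "
from h import *
b=cv2.imread('pics/scene0.png'); t=np.array([.2573,.569,.1962])
Y=np.array([.4121,.9111,0])
c=cv2.resize(b,None,fx=3,fy=3)
for k in(0,42,-42):
  p=pix('scene',t+Y*k/1000)*4.2; print(p/4.2); cv2.circle(c,tuple(int(x) for x in p),4,(0,255,0) if k else (0,0,255),-1)
o1=c[200:600,0:400]
c=cv2.resize(cv2.imread('pics/s1.png'),None,fx=1.5,fy=1.5)
Y=np.array([.982,.1890,0]);t=np.array([.5697,-.2017,.1264])
for k in(0,31,-31):
  p=(pix('scene',t+Y*k/1000)-[260,180])*5.4;cv2.circle(c,tuple(int(x) for x in p),4,(0,255,0) if k else (0,0,255),-1)
o2=c[0:400,100:500]
cv2.imwrite('pics/m5.png',np.hstack([o1,o2]))
"
```

```text
[ 41.28823761 131.44629912]
[ 43.03118373 125.75235969]
[ 39.44161793 137.48726525]
```

View pics/m5.png

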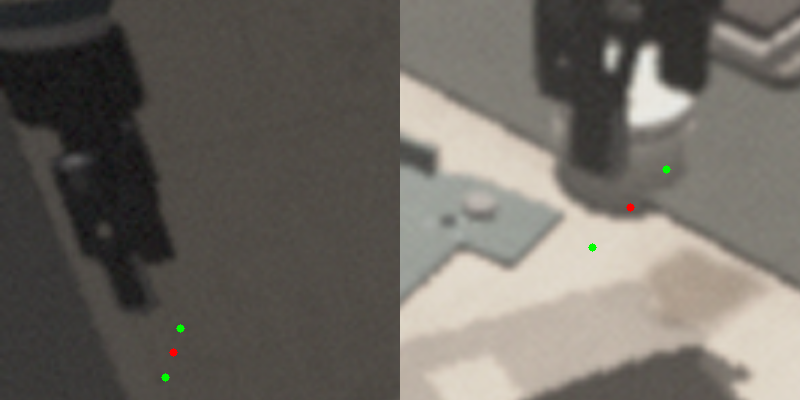

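In both views the fingertips sit roughly 30–40 mm higher than the reading implies. That fits with the fingers closing just above the 36 mm jar. I'll straddle the jar again, open, a little lower, and look.

Request:
servo_tool([
  {"grip":-0.46,"x":-251,"y":-1,"z":10,"turn":0},
  {"grip":-0.46,"x":-251,"y":-1,"z":10,"turn":0},
  {"grip":-0.46,"x":-251,"y":-1,"z":10,"turn":0},
  {"grip":-0.46,"x":-251,"y":-1,"z":10,"turn":0},
  {"grip":-0.46,"x":-251,"y":-1,"z":10,"turn":0},
  {"grip":-0.46,"x":-251,"y":-1,"z":30,"turn":0},
  {"grip":-0.46,"x":-251,"y":-1,"z":65,"turn":0},
  {"grip":-0.46,"x":-251,"y":-1,"z":100,"turn":0},
  {"grip":-0.46,"x":-251,"y":-1,"z":125,"turn":0},
  {"grip":-0.46,"x":-251,"y":-1,"z":134,"turn":0},
])

```text
time: 5.3
tool_pos: [0.6109, -0.305, 0.0063]
orientation: [-1.999, -2.416, 0.002]
wrist_force: [-1.0, -0.4, -1.0]
grip_width: 0.0626
finger_force: 0.0
```

```bash
python3 -c "
from h import *
go(.614,-.303,.01,10.9)
snap('scene','s6.png',(310,190,430,290),6)
t=env.state()['tool_pos']
for z in(t[2]-.011,):
  for k in(-31,0,31): print((pix('scene',np.array([t[0],t[1],z])+np.array([.982,.189,0])*k/1000)-[310,190])*6)
print(env.state()['wrist_force'])
"
```

```text
t=5.3 at [ 0.6109 -0.305   0.0063] yaw 10.8 q6 -0.67 -> x 1.4 y 3.4 z -3.7 turn -0.002
[291.61047421 556.91185015]
[325.93748554 506.73488925]
[358.70934344 458.8016849 ]
[-0.95287689 -0.08981654 -0.10756315]
```

View pics/s6.png

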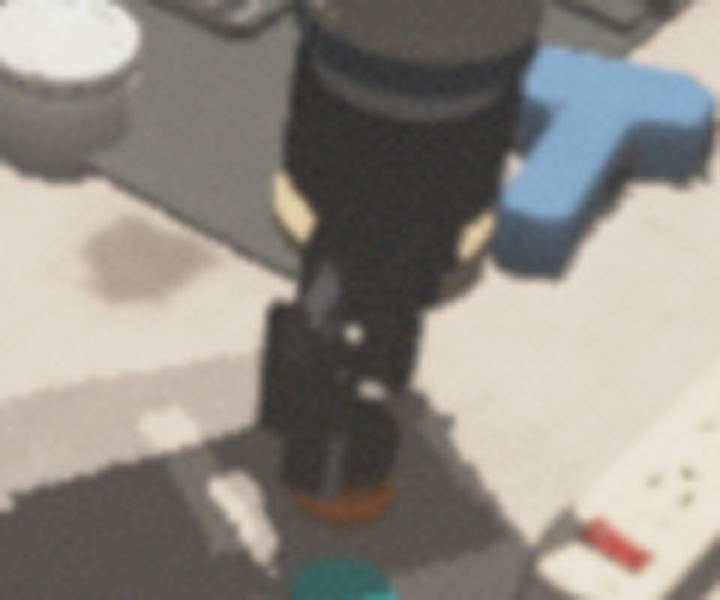

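The fingers straddle the jar's lid, with the amber foot visible below at (343,505), so they are still high. I'll go about 14 mm lower and close.

Request:
servo_tool([
  {"grip":-0.46,"x":-2,"y":4,"z":3,"turn":0},
  {"grip":-0.46,"x":-2,"y":4,"z":6,"turn":0},
  {"grip":-0.46,"x":-2,"y":4,"z":9,"turn":0},
  {"grip":-0.46,"x":-2,"y":4,"z":12,"turn":0},
  {"grip":-0.46,"x":-2,"y":4,"z":12,"turn":0},
  {"grip":-0.2,"x":-2,"y":4,"z":12,"turn":0},
  {"grip":0.2,"x":-2,"y":4,"z":12,"turn":0},
  {"grip":0.2,"x":-2,"y":4,"z":12,"turn":0},
  {"grip":0.2,"x":-2,"y":4,"z":12,"turn":0},
  {"grip":0.2,"x":-2,"y":4,"z":12,"turn":0},
], force=40)

```text
time: 6.18
tool_pos: [0.6188, -0.3053, -0.0002]
orientation: [1.999, 2.423, 0.0]
wrist_force: [-2.2, 1.1, 6.2]
grip_width: 0.0349
finger_force: 39.5
```

```bash
python3 -c "
from h import *
go(*c2w(0,-45),.1,10.9)
s=env.state();print(s['grip_width'],s['finger_force'],s['wrist_force'])"
```

```text
t=6.2 at [ 6.188e-01 -3.053e-01 -2.000e-04] yaw 11.0 q6 -0.67 -> x 311.0 y 21.8 z -100.3 turn 0.001
0.034929881209799625 39.525307416915894 [-2.21721849  1.07858345  6.21977295]
```

Request:
servo_tool([
  {"grip":0.2,"x":0,"y":0,"z":-5,"turn":0},
  {"grip":0.2,"x":0,"y":0,"z":-15,"turn":0},
  {"grip":0.2,"x":0,"y":0,"z":-30,"turn":0},
  {"grip":0.2,"x":0,"y":0,"z":-50,"turn":0},
  {"grip":0.2,"x":0,"y":0,"z":-60,"turn":0},
  {"grip":0.2,"x":0,"y":0,"z":-60,"turn":0},
  {"grip":0.2,"x":0,"y":0,"z":-60,"turn":0},
  {"grip":0.2,"x":0,"y":0,"z":-60,"turn":0},
  {"grip":0.2,"x":0,"y":0,"z":-60,"turn":0},
  {"grip":0.2,"x":0,"y":0,"z":-60,"turn":0},
], force=40)

```text
time: 7.02
tool_pos: [0.6179, -0.3049, 0.0578]
orientation: [-1.998, -2.422, 0.001]
wrist_force: [-0.1, 0.7, -1.4]
grip_width: 0.0346
finger_force: 39.8
```

```bash
python3 -c "
from h import *
go(*c2w(0,-45),.1,10.9)
snap('scene','s7.png',(310,180,430,280),6)
s=env.state();print(s['grip_width'],s['finger_force'],s['wrist_force'])"
```

```text
t=7.0 at [ 0.6179 -0.3049  0.0578] yaw 10.9 q6 -0.67 -> x 310.5 y 22.4 z -41.9 turn 0.001
0.03490834678516473 39.75319862365723 [ 0.55156665 -0.95442772 -0.19871625]
```

View pics/s7.png

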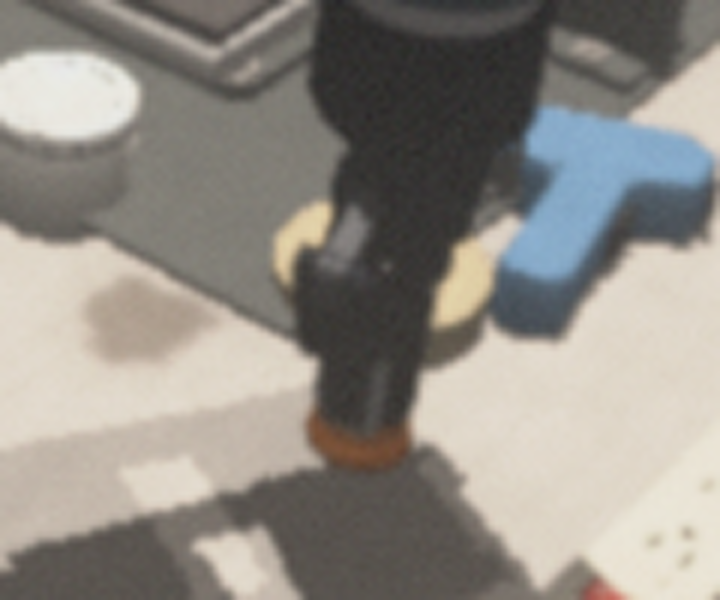

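Jar A hangs upright, held by its lid (narrower, about 35 mm), with the amber foot at (360,445). The foot is level with the reported TCP z, so the plate should be at TCP z ≈ 0.006. Carrying it to the bay.

Request:
servo_tool([
  {"grip":0.2,"x":35,"y":3,"z":0,"turn":0},
  {"grip":0.2,"x":70,"y":6,"z":0,"turn":0},
  {"grip":0.2,"x":105,"y":9,"z":0,"turn":0},
  {"grip":0.2,"x":140,"y":12,"z":0,"turn":0},
  {"grip":0.2,"x":175,"y":15,"z":0,"turn":0},
  {"grip":0.2,"x":210,"y":18,"z":0,"turn":0},
  {"grip":0.2,"x":245,"y":20,"z":0,"turn":0},
  {"grip":0.2,"x":280,"y":22,"z":0,"turn":0},
  {"grip":0.2,"x":312,"y":22,"z":0,"turn":0},
  {"grip":0.2,"x":312,"y":22,"z":0,"turn":0},
], force=50)

```text
time: 7.9
tool_pos: [0.5791, 0.01, 0.0584]
orientation: [-1.993, -2.425, 0.001]
wrist_force: [-0.3, -0.9, -0.7]
grip_width: 0.0348
finger_force: 39.8
```

```bash
python3 -c "
from h import *
go(.5806,.0061,.006,10.9)
s=env.state();print(s['grip_width'],s['finger_force'],s['wrist_force'])"
```

```text
t=7.9 at [0.5791 0.01   0.0584] yaw 11.2 q6 -0.20 -> x -4.1 y 0.8 z 52.4 turn 0.005
0.03478446951484636 39.76837456226349 [-0.34897592 -0.89807598 -0.67453241]
```

Request:
servo_tool([
  {"grip":0.2,"x":0,"y":0,"z":15,"turn":0},
  {"grip":0.2,"x":0,"y":0,"z":28,"turn":0},
  {"grip":0.2,"x":0,"y":0,"z":38,"turn":0},
  {"grip":0.2,"x":0,"y":0,"z":45,"turn":0},
  {"grip":0.2,"x":0,"y":0,"z":50,"turn":0},
  {"grip":0.2,"x":0,"y":0,"z":52,"turn":0},
  {"grip":0.2,"x":0,"y":0,"z":52,"turn":0},
  {"grip":0.2,"x":0,"y":0,"z":52,"turn":0},
  {"grip":0.2,"x":0,"y":0,"z":52,"turn":0},
  {"grip":0.2,"x":0,"y":0,"z":52,"turn":0},
])

```text
time: 8.73
tool_pos: [0.5813, 0.0052, 0.0075]
orientation: [1.999, 2.422, 0.001]
wrist_force: [0.0, -0.4, -1.0]
grip_width: 0.0347
finger_force: 39.8
```

```bash
python3 -c "
from h import *
go(.5806,.0061,.006,10.9)
snap('scene','s8.png',(200,160,320,250),6)
s=env.state();print(s['grip_width'],s['finger_force'],s['wrist_force'])"
```

```text
t=8.7 at [0.5813 0.0052 0.0075] yaw 10.9 q6 -0.20 -> x 1.1 y -0.6 z 1.5 turn 0.001
0.0347909088620323 39.76860523223877 [ 0.47662843 -0.73590216 -0.64720612]
```

View pics/s8.png

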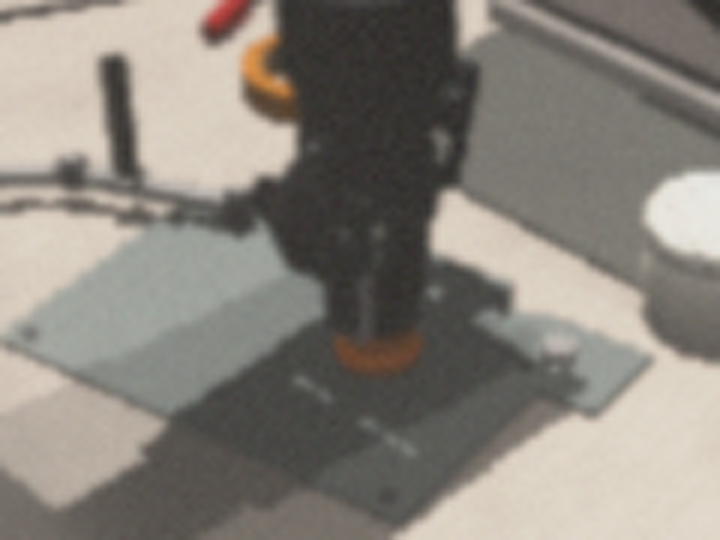

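The jar stands over the caddy floor near (378,355), with the stud at (557,350) and the plate corner at (390,525). I'll seat it, release it and lift.

Request:
servo_tool([
  {"grip":0.2,"x":0,"y":0,"z":1,"turn":0},
  {"grip":0.2,"x":0,"y":0,"z":2,"turn":0},
  {"grip":0.2,"x":0,"y":0,"z":2,"turn":0},
  {"grip":-0.15,"x":0,"y":0,"z":2,"turn":0},
  {"grip":-0.15,"x":0,"y":0,"z":2,"turn":0},
  {"grip":-0.15,"x":0,"y":0,"z":2,"turn":0},
  {"grip":-0.15,"x":0,"y":0,"z":-30,"turn":0},
  {"grip":-0.15,"x":0,"y":0,"z":-70,"turn":0},
  {"grip":-0.4,"x":-25,"y":-20,"z":-90,"turn":0},
  {"grip":-0.46,"x":-60,"y":-40,"z":-90,"turn":0},
])

```text
time: 9.62
tool_pos: [0.5566, -0.0604, 0.1017]
orientation: [1.99, 2.422, 0.008]
wrist_force: [1.4, -1.1, -0.9]
grip_width: 0.0621
finger_force: 0.0
```

```bash
python3 -c "
from h import *
P=lambda u,v,z: at('scene',(u+.5)/6-.5+200,(v+.5)/6-.5+160,z)
q=[P(378,358,.008)[:2],P(390,525,.005)[:2],P(557,341,.012)[:2],P(5,340,.005)[:2]]; print(q)
print([c2w(*p) for p in((-85,-115),(45,-110),(-85,115))])
p,r=fit([(-85,-115),(45,-110),(-85,115)],q[1:]);print(p,r*1000)
c,s=np.cos(p[2]),np.sin(p[2]); d=q[0]-p[:2]; print('jar in caddy',c*d[0]+s*d[1],-s*d[0]+c*d[1])
go(.443,-.304,.10,10.9)
im=optics.snapshot('top'); np.save('pics/last_top.npy',im)
w=im[150:310,310:450].max(2); m=(w<62).astype(np.uint8)
n,l,st,ce=cv2.connectedComponentsWithStats(m)
for k in range(1,n):
  if 90<st[k][4]<400: print(st[k],at('top',*(ce[k]+[310,150]),.034))
"
```

```text
[array([0.57887585, 0.00371389]), array([ 0.50804852, -0.07932518]), array([ 0.6402514 , -0.04904636]), array([0.47104258, 0.13981145])]
[array([ 0.51080256, -0.08070239]), array([ 0.63750114, -0.05116477]), array([0.46722965, 0.14513251])]
[0.57381229 0.04765867 0.18910088] [[ 3.89622911 -1.94407674]
 [-1.56395136 -2.87516233]
 [-2.33227774  4.81923908]]
jar in caddy -0.0032872555958464774 -0.044113228122038016
t=9.6 at [ 0.5566 -0.0604  0.1017] yaw 11.2 q6 -0.32 -> x -217.0 y -158.7 z 0.9 turn 0.005
[ 69 113  16  14 166] [ 0.4388646 -0.3036652  0.034    ]
```

Request:
servo_tool([
  {"grip":-0.46,"x":-217,"y":-160,"z":0,"turn":0},
  {"grip":-0.46,"x":-217,"y":-160,"z":0,"turn":0},
  {"grip":-0.46,"x":-217,"y":-160,"z":0,"turn":0},
  {"grip":-0.46,"x":-217,"y":-160,"z":0,"turn":0},
  {"grip":-0.46,"x":-217,"y":-160,"z":0,"turn":0},
  {"grip":-0.46,"x":-217,"y":-160,"z":0,"turn":0},
  {"grip":-0.46,"x":-217,"y":-160,"z":0,"turn":0},
  {"grip":-0.46,"x":-217,"y":-160,"z":0,"turn":0},
  {"grip":-0.46,"x":-217,"y":-160,"z":0,"turn":0},
  {"grip":-0.46,"x":-217,"y":-160,"z":0,"turn":0},
])

```text
time: 10.5
tool_pos: [0.4371, -0.3041, 0.0967]
orientation: [-2.0, -2.422, -0.0]
wrist_force: [0.8, -0.6, 0.1]
grip_width: 0.0625
finger_force: 0.0
```

```bash
python3 -c "
from h import *
go(.442,-.305,0,10.9)
im=optics.snapshot('scene'); np.save('pics/last_scene.npy',im); print(pix('scene',[.442,-.305,.036]))
for n,a in(('jarB',im[275:325,285:345]),):
  g=a.max(2); m=(g<62).astype(np.uint8); nn,l,st,ce=cv2.connectedComponentsWithStats(m); print([(st[k],ce[k]+[285,275]) for k in range(1,nn) if st[k][4]>60])
"
```

```text
t=10.5 at [ 0.4371 -0.3041  0.0967] yaw 10.9 q6 -0.82 -> x -1.9 y 4.6 z 96.7 turn 0.000
[317.36257186 304.28166271]
[(array([ 25,  25,  17,  17, 177], dtype=int32), array([317.70621469, 308.42937853]))]
```

Request:
servo_tool([
  {"grip":-0.46,"x":-2,"y":4,"z":35,"turn":0},
  {"grip":-0.46,"x":-2,"y":4,"z":65,"turn":0},
  {"grip":-0.46,"x":-2,"y":4,"z":85,"turn":0},
  {"grip":-0.46,"x":-2,"y":4,"z":96,"turn":0},
  {"grip":-0.46,"x":-2,"y":4,"z":97,"turn":0},
  {"grip":-0.46,"x":-2,"y":4,"z":97,"turn":0},
  {"grip":-0.1,"x":-2,"y":4,"z":97,"turn":0},
  {"grip":0.2,"x":-2,"y":4,"z":97,"turn":0},
  {"grip":0.2,"x":-2,"y":4,"z":97,"turn":0},
  {"grip":0.2,"x":-2,"y":4,"z":97,"turn":0},
], force=50)

```text
time: 11.38
tool_pos: [0.4424, -0.3064, 0.0016]
orientation: [1.998, 2.421, 0.001]
wrist_force: [0.1, 1.7, 5.6]
grip_width: 0.0349
finger_force: 37.4
```

Request:
servo_tool([
  {"grip":0.2,"x":0,"y":0,"z":0,"turn":0},
  {"grip":0.2,"x":0,"y":0,"z":-5,"turn":0},
  {"grip":0.2,"x":0,"y":0,"z":-15,"turn":0},
  {"grip":0.2,"x":0,"y":0,"z":-30,"turn":0},
  {"grip":0.2,"x":0,"y":0,"z":-50,"turn":0},
  {"grip":0.2,"x":0,"y":0,"z":-70,"turn":0},
  {"grip":0.2,"x":0,"y":0,"z":-80,"turn":0},
  {"grip":0.2,"x":0,"y":0,"z":-80,"turn":0},
  {"grip":0.2,"x":0,"y":0,"z":-80,"turn":0},
  {"grip":0.2,"x":0,"y":0,"z":-80,"turn":0},
])

```text
time: 12.22
tool_pos: [0.4409, -0.3056, 0.0794]
orientation: [-1.999, -2.422, 0.0]
wrist_force: [0.1, 0.2, -0.4]
grip_width: 0.0351
finger_force: 37.2
```

```bash
python3 -c "
from h import *
go(*c2w(0,3),.085,10.9)
s=env.state();print(s['grip_width'],s['finger_force'],s['wrist_force'])"
```

```text
t=12.2 at [ 0.4409 -0.3056  0.0794] yaw 10.9 q6 -0.82 -> x 325.5 y 196.3 z -5.5 turn 0.001
0.035099801304040806 37.198585867881775 [ 0.08806016  0.21016791 -0.37627217]
```

Request:
servo_tool([
  {"grip":0.2,"x":32,"y":20,"z":0,"turn":0},
  {"grip":0.2,"x":65,"y":39,"z":0,"turn":0},
  {"grip":0.2,"x":98,"y":59,"z":0,"turn":0},
  {"grip":0.2,"x":130,"y":78,"z":0,"turn":0},
  {"grip":0.2,"x":163,"y":98,"z":0,"turn":0},
  {"grip":0.2,"x":196,"y":118,"z":0,"turn":0},
  {"grip":0.2,"x":228,"y":137,"z":0,"turn":0},
  {"grip":0.2,"x":260,"y":157,"z":0,"turn":0},
  {"grip":0.2,"x":293,"y":177,"z":0,"turn":0},
  {"grip":0.2,"x":325,"y":196,"z":0,"turn":0},
])

```text
time: 13.05
tool_pos: [0.5717, 0.0524, 0.0785]
orientation: [-1.998, -2.422, 0.003]
wrist_force: [0.2, -1.7, -0.5]
grip_width: 0.0351
finger_force: 37.2
```

Request:
servo_tool([
  {"grip":0.2,"x":0,"y":0,"z":0,"turn":0},
  {"grip":0.2,"x":0,"y":0,"z":0,"turn":0},
  {"grip":0.2,"x":0,"y":0,"z":15,"turn":0},
  {"grip":0.2,"x":0,"y":0,"z":35,"turn":0},
  {"grip":0.2,"x":0,"y":0,"z":50,"turn":0},
  {"grip":0.2,"x":0,"y":0,"z":60,"turn":0},
  {"grip":0.2,"x":0,"y":0,"z":66,"turn":0},
  {"grip":0.2,"x":0,"y":0,"z":66,"turn":0},
  {"grip":0.2,"x":0,"y":0,"z":66,"turn":0},
  {"grip":0.2,"x":0,"y":0,"z":66,"turn":0},
])

```text
time: 13.88
tool_pos: [0.5727, 0.0501, 0.0146]
orientation: [1.999, 2.422, 0.001]
wrist_force: [-0.1, 0.9, -0.2]
grip_width: 0.035
finger_force: 37.2
```

```bash
python3 -c "
from h import *
go(*c2w(0,3),.0065,10.9)
s=env.state();print(s['grip_width'],s['finger_force'],s['wrist_force'])"
```

```text
t=13.9 at [0.5727 0.0501 0.0146] yaw 10.9 q6 -0.12 -> x 1.3 y -0.5 z 8.1 turn 0.000
0.034975838743051574 37.223267555236816 [-0.0839566   0.90614643 -0.20191068]
```

Request:
servo_tool([
  {"grip":0.2,"x":1,"y":0,"z":3,"turn":0},
  {"grip":0.2,"x":1,"y":0,"z":6,"turn":0},
  {"grip":0.2,"x":1,"y":0,"z":8,"turn":0},
  {"grip":0.2,"x":1,"y":0,"z":8.5,"turn":0},
  {"grip":-0.15,"x":1,"y":0,"z":8.5,"turn":0},
  {"grip":-0.15,"x":1,"y":0,"z":8.5,"turn":0},
  {"grip":-0.15,"x":1,"y":0,"z":8.5,"turn":0},
  {"grip":-0.15,"x":1,"y":0,"z":-30,"turn":0},
  {"grip":-0.15,"x":1,"y":0,"z":-70,"turn":0},
  {"grip":-0.2,"x":1,"y":0,"z":-100,"turn":0},
])

```text
time: 14.72
tool_pos: [0.5722, 0.0514, 0.1156]
orientation: [1.999, 2.423, 0.0]
wrist_force: [0.9, 0.3, -0.7]
grip_width: 0.0512
finger_force: 0.0
```

```bash
python3 -c "
from h import *
h1=np.array([.6016,.1286]); 
def pin(th,r): return h1+r*np.array([np.cos(np.radians(th)),np.sin(np.radians(th))])
print('h1 fit',c2w(45,75))
go(*pin(114.2,.06),.115,10.9)
b=snap('scene','s9.png',(130,130,330,280),4)
for n,p in(('p1',pin(114.2,.06)),):
  for z in(.09,.023): print((pix('scene',[*p,z])-[130,130])*4)
"
```

```text
h1 fit [0.60245336 0.13048504]
t=14.7 at [0.5722 0.0514 0.1156] yaw 10.9 q6 -0.12 -> x 128.6 y 29.8 z 0.6 turn 0.001
[352.29559606 159.55200133]
[361.68760487 238.06172048]
```

View pics/s9.png

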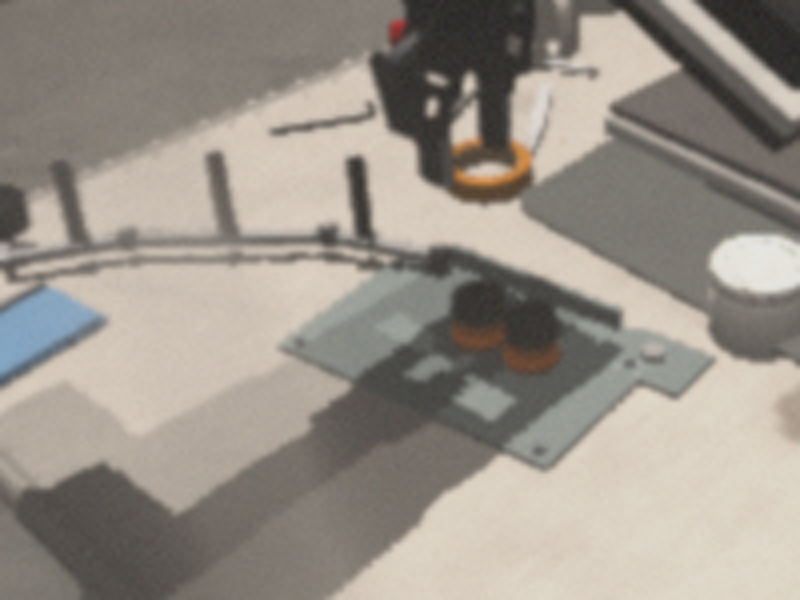

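Both jars stand upright in the bay and pin 1's top shows at (357,158), close to the projection. Next I'll go over pin 1 and down around it.

Request:
servo_tool([
  {"grip":-0.2,"x":130,"y":30,"z":0,"turn":-0.232},
  {"grip":-0.2,"x":130,"y":30,"z":0,"turn":-0.232},
  {"grip":-0.2,"x":130,"y":30,"z":0,"turn":-0.232},
  {"grip":-0.2,"x":130,"y":30,"z":0,"turn":-0.232},
  {"grip":-0.2,"x":130,"y":30,"z":0,"turn":-0.232},
  {"grip":-0.2,"x":130,"y":30,"z":0,"turn":-0.232},
  {"grip":-0.2,"x":130,"y":30,"z":0,"turn":-0.232},
  {"grip":-0.2,"x":130,"y":30,"z":25,"turn":-0.232},
  {"grip":-0.2,"x":130,"y":30,"z":50,"turn":-0.232},
  {"grip":-0.2,"x":130,"y":30,"z":74,"turn":-0.232},
])

```text
time: 15.6
tool_pos: [0.5771, 0.1829, 0.0394]
orientation: [1.708, 2.636, 0.001]
wrist_force: [-0.2, 0.5, 0.4]
grip_width: 0.0513
finger_force: 0.0
```

Request:
servo_tool([
  {"grip":-0.2,"x":0,"y":0,"z":0,"turn":0},
  {"grip":-0.2,"x":0,"y":0,"z":0,"turn":0},
  {"grip":0.2,"x":0,"y":0,"z":0,"turn":0},
  {"grip":0.4,"x":0,"y":0,"z":0,"turn":0},
  {"grip":0.5,"x":0,"y":0,"z":0,"turn":0},
  {"grip":0.6,"x":0,"y":0,"z":0,"turn":0},
  {"grip":0.8,"x":0,"y":0,"z":0,"turn":0},
  {"grip":0.8,"x":0,"y":0,"z":0,"turn":0},
  {"grip":0.8,"x":0,"y":0,"z":0,"turn":0},
  {"grip":0.8,"x":0,"y":0,"z":0,"turn":0},
], force=30)

```text
time: 16.43
tool_pos: [0.5781, 0.1852, 0.0412]
orientation: [1.704, 2.637, 0.003]
wrist_force: [1.0, -0.6, 6.9]
grip_width: 0.013
finger_force: 29.9
```

```bash
cat > arc.py <<'E'
from h import *
import sys
def arc(h,th0,th1,n,turnfrac=1.,extra=0,r=None):
    """rows: pin held now, rotates about h from th0 to th1 deg (CCW)"""
    s=env.state(); M=R.from_rotvec(s['orientation']).as_matrix(); p=np.array(s['tool_pos'][:2])
    v=p-h; print('r',np.linalg.norm(v)*1000,'heading',np.degrees(np.arctan2(v[1],v[0]))%360,'z',s['tool_pos'][2],'w',s['grip_width'],'F',s['finger_force'],'wf',np.round(s['wrist_force'],1),'q6 %.2f'%s['q'][5])
    r=r or np.linalg.norm(v)
    for k in range(1,n+1):
        t=np.radians(th0+(th1-th0)*k/n); d=np.array([*(h+r*np.array([np.cos(t),np.sin(t)])-p),0])
        q=M.T@d*1000; print('%.1f %.1f turn %.3f'%(q[0],q[1],-np.radians((th1-th0)*k/n)*turnfrac))
E
python3 -c "
from arc import *
arc(np.array([.602,.1297]),114.2,191,14)"
```

```text
r 60.37494568835721 heading 113.30135476359104 z 0.04120580477542579 w 0.012980574087260523 F 29.866128265857697 wf [ 1.  -0.6  6.9] q6 -0.13
-0.3 -6.7 turn -0.096
-1.1 -12.4 turn -0.191
-2.4 -18.1 turn -0.287
-4.3 -23.5 turn -0.383
-6.8 -28.8 turn -0.479
-9.7 -33.8 turn -0.574
-13.0 -38.5 turn -0.670
-16.8 -42.8 turn -0.766
-21.0 -46.8 turn -0.862
-25.6 -50.3 turn -0.957
-30.4 -53.4 turn -1.053
-35.6 -56.1 turn -1.149
-41.0 -58.2 turn -1.245
-46.5 -59.8 turn -1.340
```

Pin 1 is gripped at 13 mm. Swinging segment 1.

Request:
servo_tool([
  {"grip":0.8,"x":0,"y":-3,"z":0,"turn":-0.05},
  {"grip":0.8,"x":-0.5,"y":-8,"z":0,"turn":-0.12},
  {"grip":0.8,"x":-1.5,"y":-13.5,"z":0,"turn":-0.21},
  {"grip":0.8,"x":-3,"y":-19,"z":0,"turn":-0.3},
  {"grip":0.8,"x":-4.3,"y":-23.5,"z":0,"turn":-0.38},
  {"grip":0.8,"x":-6.8,"y":-28.8,"z":0,"turn":-0.48},
  {"grip":0.8,"x":-9.7,"y":-33.8,"z":0,"turn":-0.57},
  {"grip":0.8,"x":-13,"y":-38.5,"z":0,"turn":-0.67},
  {"grip":0.8,"x":-16.8,"y":-42.8,"z":0,"turn":-0.77},
  {"grip":0.8,"x":-16.8,"y":-42.8,"z":0,"turn":-0.77},
], force=40)

```text
time: 17.27
tool_pos: [0.5482, 0.1521, 0.0413]
orientation: [0.581, 3.08, 0.004]
wrist_force: [8.2, -2.9, 0.3]
grip_width: 0.0127
finger_force: 39.4
```

```bash
python3 -c "
from arc import *
arc(np.array([.602,.1297]),158,193,7)"
```

```text
r 58.25945340524477 heading 157.42248331777583 z 0.04130002881504261 w 0.01273254760869923 F 39.40406620502472 wf [ 8.2 -2.9  0.3] q6 -0.95
-0.2 -5.7 turn -0.087
-0.8 -10.7 turn -0.175
-1.8 -15.7 turn -0.262
-3.3 -20.6 turn -0.349
-5.2 -25.3 turn -0.436
-7.5 -29.8 turn -0.524
-10.2 -34.1 turn -0.611
```

```bash
python3 -c "
from arc import *
arc(np.array([.604,.131]),159.4,193,7,r=.06)"
```

```text
r 59.639549252365825 heading 159.3137124781379 z 0.04130002881504261 w 0.01273254760869923 F 39.40406620502472 wf [ 8.2 -2.9  0.3] q6 -0.95
0.1 -5.1 turn -0.084
-0.6 -10.1 turn -0.168
-1.7 -15.0 turn -0.251
-3.2 -19.8 turn -0.335
-5.1 -24.4 turn -0.419
-7.4 -28.9 turn -0.503
-10.1 -33.2 turn -0.586
```

Request:
servo_tool([
  {"grip":0.8,"x":0,"y":-5,"z":0,"turn":-0.08},
  {"grip":0.8,"x":-0.6,"y":-10,"z":0,"turn":-0.17},
  {"grip":0.8,"x":-1.7,"y":-15,"z":0,"turn":-0.25},
  {"grip":0.8,"x":-3.2,"y":-20,"z":0,"turn":-0.34},
  {"grip":0.8,"x":-5,"y":-24.5,"z":0,"turn":-0.42},
  {"grip":0.8,"x":-7,"y":-28,"z":0,"turn":-0.49},
  {"grip":0.8,"x":-8.5,"y":-31,"z":0,"turn":-0.54},
  {"grip":0.8,"x":-9.5,"y":-33,"z":0,"turn":-0.57},
  {"grip":0.8,"x":-9.5,"y":-33,"z":0,"turn":-0.57},
  {"grip":0.8,"x":-9.5,"y":-33,"z":0,"turn":-0.57},
])

```text
time: 18.1
tool_pos: [0.5456, 0.12, 0.0413]
orientation: [-0.299, 3.118, 0.004]
wrist_force: [9.2, 10.0, -2.2]
grip_width: 0.0125
finger_force: 39.7
```

```bash
python3 -c "
from arc import *
arc(np.array([.604,.131]),191,196,1,r=.06)
print(c2w(-15,75))"
```

```text
r 59.41737952556536 heading 190.70647587225375 z 0.04133093285881527 w 0.012491217900546329 F 39.65482950210571 wf [ 9.2 10.  -2.2] q6 -1.57
0.4 -5.5 turn -0.087
[0.54353991 0.11911819]
```

Request:
servo_tool([
  {"grip":0.8,"x":0,"y":-2,"z":0,"turn":-0.02},
  {"grip":0.8,"x":0,"y":-4,"z":0,"turn":-0.04},
  {"grip":0.8,"x":0,"y":-6,"z":0,"turn":-0.06},
  {"grip":0.8,"x":0,"y":-6,"z":0,"turn":-0.06},
  {"grip":0.8,"x":0,"y":-6,"z":0,"turn":-0.06},
  {"grip":0.8,"x":0,"y":-6,"z":0,"turn":-0.06},
  {"grip":0.8,"x":0,"y":-6,"z":0,"turn":-0.06},
  {"grip":0.8,"x":0,"y":-6,"z":0,"turn":-0.06},
  {"grip":0.8,"x":0,"y":-6,"z":0,"turn":-0.06},
  {"grip":0.8,"x":0,"y":-6,"z":0,"turn":-0.06},
])

```text
time: 18.93
tool_pos: [0.5461, 0.1195, 0.0414]
orientation: [-0.39, 3.108, 0.014]
wrist_force: [3.7, 44.9, -3.9]
grip_width: 0.0129
finger_force: 40.6
```

```bash
python3 -c "
from arc import *
arc(np.array([.604,.131]),191,196,1,r=.06)"
```

```text
r 59.00282370380255 heading 191.22716432487317 z 0.0413691201303511 w 0.012865961772261155 F 40.62140464782715 wf [ 3.7 44.9 -3.9] q6 -1.64
1.1 -4.9 turn -0.087
```

Segment 1 is against its stop, at 45 N with no further travel. Releasing, lifting and moving aside for a clear look.

Request:
servo_tool([
  {"grip":0.8,"x":0,"y":3,"z":0,"turn":0},
  {"grip":0.3,"x":0,"y":4,"z":0,"turn":0},
  {"grip":0,"x":0,"y":4,"z":0,"turn":0},
  {"grip":0,"x":0,"y":4,"z":-20,"turn":0},
  {"grip":0,"x":0,"y":4,"z":-60,"turn":0},
  {"grip":0,"x":0,"y":4,"z":-80,"turn":0.3},
  {"grip":0,"x":0,"y":290,"z":-80,"turn":0.6},
  {"grip":0,"x":0,"y":290,"z":-80,"turn":0.6},
  {"grip":0,"x":0,"y":290,"z":-80,"turn":0.6},
  {"grip":0,"x":0,"y":290,"z":-80,"turn":0.6},
])

```text
time: 19.77
tool_pos: [0.5027, 0.2644, 0.1201]
orientation: [-0.531, -3.096, 0.001]
wrist_force: [1.5, -0.6, 0.0]
grip_width: 0.0426
finger_force: 0.0
```

Request:
servo_tool([
  {"grip":0,"x":0,"y":140,"z":0,"turn":0},
  {"grip":0,"x":0,"y":140,"z":0,"turn":0},
  {"grip":0,"x":0,"y":140,"z":0,"turn":0},
  {"grip":0,"x":0,"y":140,"z":0,"turn":0},
  {"grip":0,"x":0,"y":140,"z":0,"turn":0},
  {"grip":0,"x":0,"y":140,"z":0,"turn":0},
  {"grip":0,"x":0,"y":140,"z":0,"turn":0},
  {"grip":0,"x":0,"y":140,"z":0,"turn":0},
  {"grip":0,"x":0,"y":140,"z":0,"turn":0},
  {"grip":0,"x":0,"y":140,"z":0,"turn":0},
])

```text
time: 20.6
tool_pos: [0.5492, 0.3953, 0.1201]
orientation: [-0.522, -3.098, 0.0]
wrist_force: [-0.1, 0.8, 0.1]
grip_width: 0.0429
finger_force: 0.0
```

```bash
python3 -c "
from h import *
go(.451,.073,.12,32.4)
snap('top','t10.png',(160,190,370,345),3.7)
for n,p in(('h2',(*c2w(-45,75),.026)),('p2',(.451,.073,.09)),('h3',(.386,.031,.026)),('p3',(.363,.004,.09))): print(n,(pix('top',p)+.5-[160,190])*3.7)
"
```

```text
t=20.6 at [0.5492 0.3953 0.1201] yaw 70.9 q6 -0.63 -> x -12.8 y -336.7 z 0.2 turn 0.672
h2 [213.37324291 202.40346256]
p2 [263.02176227 287.27454807]
h3 [338.26492026 389.91637067]
p3 [374.58512958 424.74375555]
```

View pics/t10.png

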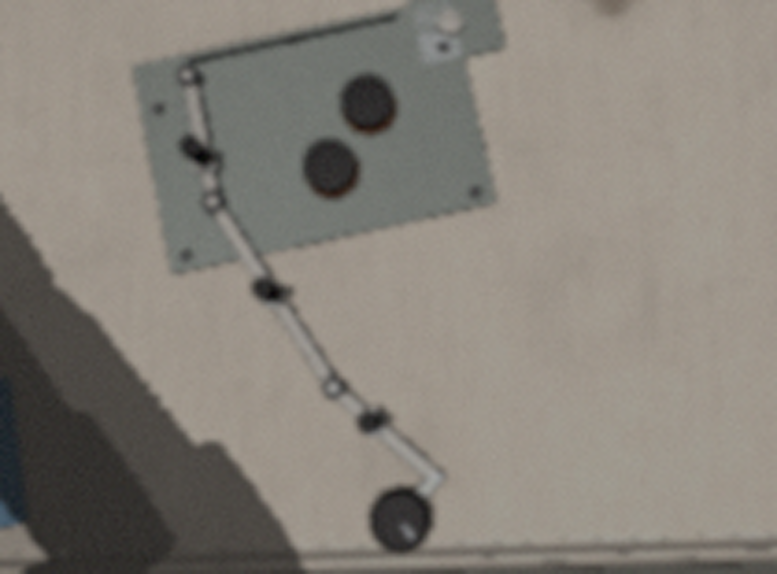

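Segment 1 looks closed, with hinge 2 at (213,202) as predicted, pin 2's top at (264,289) and hinge 3 at (333,387). One jar has been knocked, though, and now sits at (330,168) against (368,103) for the other. I'll measure both.

```bash
python3 -c "
from h import *
P=lambda u,v,z: at('top',(u+.5)/3.7-.5+160,(v+.5)/3.7-.5+190,z)
def w2c(p):
  c,s=np.cos(CAD[2]),np.sin(CAD[2]); d=(p[:2]-CAD[:2])*1000; return np.array([c*d[0]+s*d[1],-s*d[0]+c*d[1]])
for n,u,v,z in(('jarA',368,102,.041),('jarB',330,167,.041),('h1',190,75,.026),('h2',213,201,.026),('p2',265,289,.09),('h3',333,386,.026),('p3',369,419,.09),('p1',190,148,.09)):
  p=P(u,v,z); print(n,p,w2c(p))
h2=P(213,201,.026)[:2];h3=P(333,386,.026)[:2];d=h3-h2;print(np.degrees(np.arctan2(d[1],d[0]))%360)
d=h2-P(190,75,.026)[:2];print(np.degrees(np.arctan2(d[1],d[0]))%360)
go(*P(330,167,.041)[:2],.12,10.9)
"
```

```text
jarA [0.57691249 0.0057961  0.041     ] [ -3.7003489  -42.59227996]
jarB [0.53341534 0.03229611 0.041     ] [-41.38944754  -8.33173376]
h1 [0.6023281 0.1286003 0.026    ] [44.51995205 73.17312506]
h2 [0.51469747 0.1133442  0.026     ] [-44.41399482  74.79469348]
p2 [0.44954268 0.07143877 0.09      ] [-116.32776952   45.99154598]
h3 [0.3883366 0.0341321 0.026    ] [-183.49310711   20.95580331]
p3 [0.36632585 0.00711585 0.09      ] [-210.22342117   -1.40132835]
p1 [0.54165994 0.11881112 0.09      ] [-16.90409798  75.05464662]
212.08244908944215
189.87595795475272
t=20.6 at [0.5493 0.3956 0.1202] yaw 70.9 q6 -0.63 -> x -103.9 y -348.5 z 0.2 turn 1.047
```

Jar B was knocked to caddy (-41,-8), in the gate's path, so I'll put it back. I'll grasp it at a 45° yaw to stay clear of jar A.

Request:
servo_tool([
  {"grip":-0.25,"x":-104,"y":-348,"z":0,"turn":0.26},
  {"grip":-0.25,"x":-104,"y":-348,"z":0,"turn":0.26},
  {"grip":-0.25,"x":-104,"y":-348,"z":0,"turn":0.26},
  {"grip":-0.25,"x":-104,"y":-348,"z":0,"turn":0.26},
  {"grip":-0.25,"x":-104,"y":-348,"z":0,"turn":0.26},
  {"grip":-0.25,"x":-104,"y":-348,"z":0,"turn":0.26},
  {"grip":-0.25,"x":-104,"y":-348,"z":0,"turn":0.26},
  {"grip":-0.25,"x":-104,"y":-348,"z":0,"turn":0.26},
  {"grip":-0.25,"x":-104,"y":-348,"z":0,"turn":0.26},
  {"grip":-0.25,"x":-104,"y":-348,"z":0,"turn":0.26},
])

```text
time: 21.48
tool_pos: [0.5332, 0.0286, 0.1202]
orientation: [0.924, 3.002, -0.002]
wrist_force: [0.4, -0.5, 0.2]
grip_width: 0.0535
finger_force: 0.0
```

```bash
python3 -c "
from h import *
go(.5334,.0323,.0065,55.9)
im=optics.snapshot('scene'); p=pix('scene',[.5334,.0323,.038]); print(p)
u,v=p.astype(int); a=im[v-14:v+15,u-16:u+17]; m=(a.max(2)<62).astype(np.uint8); nn,l,st,ce=cv2.connectedComponentsWithStats(m); print([(st[k],ce[k]+[u-16,v-14]) for k in range(1,nn) if st[k][4]>30])
cv2.imwrite('pics/x.png',im[:,:,::-1])
"
```

```text
t=21.5 at [0.5332 0.0286 0.1202] yaw 55.8 q6 -0.94 -> x 2.0 y 3.3 z 113.7 turn -0.002
[242.14562447 213.21189264]
[(array([ 12,  10,  13,  11, 109], dtype=int32), array([243.43119266, 213.93577982]))]
```

Request:
servo_tool([
  {"grip":-0.25,"x":0,"y":1,"z":0,"turn":0},
  {"grip":-0.25,"x":0,"y":1,"z":35,"turn":0},
  {"grip":-0.25,"x":0,"y":1,"z":65,"turn":0},
  {"grip":-0.25,"x":0,"y":1,"z":90,"turn":0},
  {"grip":-0.25,"x":0,"y":1,"z":107,"turn":0},
  {"grip":-0.25,"x":0,"y":1,"z":113,"turn":0},
  {"grip":-0.25,"x":0,"y":1,"z":113,"turn":0},
  {"grip":0.2,"x":0,"y":1,"z":113,"turn":0},
  {"grip":0.2,"x":0,"y":1,"z":113,"turn":0},
  {"grip":0.2,"x":0,"y":1,"z":113,"turn":0},
], force=50)

```text
time: 22.37
tool_pos: [0.5355, 0.0347, 0.0082]
orientation: [0.916, 3.003, 0.001]
wrist_force: [0.4, -0.4, 0.2]
grip_width: 0.0351
finger_force: 34.9
```

Request:
servo_tool([
  {"grip":0.2,"x":0,"y":0,"z":0,"turn":0},
  {"grip":0.2,"x":0,"y":0,"z":-5,"turn":0},
  {"grip":0.2,"x":0,"y":0,"z":-15,"turn":0},
  {"grip":0.2,"x":0,"y":0,"z":-30,"turn":0.12},
  {"grip":0.2,"x":0,"y":0,"z":-40,"turn":0.24},
  {"grip":0.2,"x":0,"y":0,"z":-50,"turn":0.36},
  {"grip":0.2,"x":0,"y":0,"z":-50,"turn":0.48},
  {"grip":0.2,"x":0,"y":0,"z":-50,"turn":0.6},
  {"grip":0.2,"x":0,"y":0,"z":-50,"turn":0.72},
  {"grip":0.2,"x":0,"y":0,"z":-50,"turn":0.785},
])

```text
time: 23.2
tool_pos: [0.5348, 0.0343, 0.0582]
orientation: [2.004, 2.418, 0.001]
wrist_force: [0.3, -0.1, -0.7]
grip_width: 0.0346
finger_force: 34.9
```

```bash
python3 -c "
from h import *
go(*c2w(-1,4),.0065,10.9)
s=env.state();print(s['grip_width'],s['finger_force'],s['wrist_force'])"
```

```text
t=23.2 at [0.5348 0.0343 0.0582] yaw 10.7 q6 -0.15 -> x 10.8 y 38.6 z 51.8 turn -0.003
0.034583320791946655 34.89567518234253 [ 0.25647139 -0.08488055 -0.71836509]
```

Request:
servo_tool([
  {"grip":0.2,"x":3,"y":13,"z":0,"turn":0},
  {"grip":0.2,"x":7,"y":26,"z":0,"turn":0},
  {"grip":0.2,"x":11,"y":38,"z":0,"turn":0},
  {"grip":0.2,"x":11,"y":38,"z":5,"turn":0},
  {"grip":0.2,"x":11,"y":38,"z":20,"turn":0},
  {"grip":0.2,"x":11,"y":38,"z":35,"turn":0},
  {"grip":0.2,"x":11,"y":38,"z":45,"turn":0},
  {"grip":0.2,"x":11,"y":38,"z":49,"turn":0},
  {"grip":0.2,"x":11,"y":38,"z":51,"turn":0},
  {"grip":0.2,"x":11,"y":38,"z":51,"turn":0},
])

```text
time: 24.03
tool_pos: [0.5681, 0.0521, 0.0079]
orientation: [-1.996, -2.424, 0.003]
wrist_force: [-9.4, -0.3, 22.8]
grip_width: 0.0345
finger_force: 36.9
```

Request:
servo_tool([
  {"grip":0.2,"x":0,"y":0,"z":0,"turn":0},
  {"grip":0.2,"x":0,"y":0,"z":0,"turn":0},
  {"grip":-0.15,"x":0,"y":0,"z":0,"turn":0},
  {"grip":-0.15,"x":0,"y":0,"z":0,"turn":0},
  {"grip":-0.15,"x":0,"y":0,"z":0,"turn":0},
  {"grip":-0.15,"x":0,"y":0,"z":-30,"turn":0},
  {"grip":-0.15,"x":0,"y":0,"z":-70,"turn":0},
  {"grip":-0.15,"x":0,"y":0,"z":-110,"turn":0},
  {"grip":-0.15,"x":0,"y":0,"z":-110,"turn":-0.12},
  {"grip":-0.15,"x":0,"y":0,"z":-110,"turn":-0.2},
])

```text
time: 24.87
tool_pos: [0.5718, 0.0525, 0.1189]
orientation: [1.735, 2.614, 0.005]
wrist_force: [-0.2, -0.1, -1.2]
grip_width: 0.0493
finger_force: 0.0
```

```bash
python3 -c "
from h import *
go(.4505,.0725,.12,32.2)
im=optics.snapshot('scene')
for q in(c2w(-1,4),c2w(-4,-43)):
  p=pix('scene',[*q,.038]);u,v=p.astype(int); a=im[v-9:v+12,u-11:u+12]; m=(a.max(2)<62).astype(np.uint8); print(p,m.sum(),np.argwhere(m).mean(0)[::-1]+[u-11,v-9])
cv2.imwrite('pics/y.png',cv2.resize(im[130:280,130:330],None,fx=4,fy=4)[:,:,::-1])
"
```

```text
t=24.9 at [0.5718 0.0525 0.1189] yaw 22.8 q6 -0.33 -> x 65.5 y -104.0 z -1.8 turn -0.163
[247.85988599 204.25156058] 128 [250.03125   207.0390625]
[261.14392264 210.41946576] 154 [258.90909091 209.43506494]
```

Request:
servo_tool([
  {"grip":-0.1,"x":65,"y":-104,"z":0,"turn":1.41},
  {"grip":-0.1,"x":65,"y":-104,"z":0,"turn":1.41},
  {"grip":-0.1,"x":65,"y":-104,"z":0,"turn":1.41},
  {"grip":-0.1,"x":65,"y":-104,"z":0,"turn":1.41},
  {"grip":-0.1,"x":65,"y":-104,"z":0,"turn":1.41},
  {"grip":-0.1,"x":65,"y":-104,"z":0,"turn":1.41},
  {"grip":-0.1,"x":65,"y":-104,"z":0,"turn":1.41},
  {"grip":-0.1,"x":65,"y":-104,"z":0,"turn":1.41},
  {"grip":-0.1,"x":65,"y":-104,"z":0,"turn":1.41},
  {"grip":-0.1,"x":65,"y":-104,"z":0,"turn":1.41},
])

```text
time: 25.75
tool_pos: [0.4483, 0.0725, 0.1155]
orientation: [-2.948, -1.085, 0.002]
wrist_force: [-0.6, 0.7, 0.5]
grip_width: 0.0468
finger_force: 0.0
```

```bash
python3 -c "
from h import *
go(.4503,.0725,.042,-57.9,mod=False)
im=optics.snapshot('scene'); cv2.imwrite('pics/y2.png',cv2.resize(im[130:280,130:330],None,fx=4,fy=4)[:,:,::-1])
p=pix('scene',[.4503,.0725,.09]);print(p);u,v=p.astype(int);print(im[v-4:v+14:2,u-8:u+9].max(2))
"
```

```text
t=25.8 at [0.4483 0.0725 0.1155] yaw -49.6 q6 1.00 -> x 1.6 y 1.4 z 73.5 turn 0.145
[204.99311823 204.19553582]
[[210 210 212 210 212 214 215 215 217 214 215 216 214 216 213 214 214]
 [208 212 210 213 213 213 214 205 189 160 150 163 192 207 213 214 214]
 [211 207 207 210 209 212 198 149  99  75  71  77 123 190 210 211 213]
 [203 207 209 208 210 209 196 150  99  73  69  71 111 178 207 202 188]
 [198 203 209 208 210 209 198 160 110  77  70  71  81 117 151 160 161]
 [204 206 205 206 207 208 208 185 131  84  78  71  74  91 125 143 154]
 [206 205 206 206 204 190 179 167 124  86  74  73  72  85 118 134 134]
 [200 196 189 184 174 160 146 132 106  85  74  74  73  78 109 126 132]
 [183 179 176 159 142 134 133 129 107  89  79  76  72  76  96 117 111]]
```

Request:
servo_tool([
  {"grip":-0.1,"x":1,"y":1,"z":0,"turn":0.14},
  {"grip":-0.1,"x":1,"y":1,"z":25,"turn":0.14},
  {"grip":-0.1,"x":1,"y":1,"z":50,"turn":0.14},
  {"grip":-0.1,"x":1,"y":1,"z":74,"turn":0.14},
  {"grip":-0.1,"x":1,"y":1,"z":74,"turn":0.14},
  {"grip":0.2,"x":1,"y":1,"z":74,"turn":0.14},
  {"grip":0.4,"x":1,"y":1,"z":74,"turn":0.14},
  {"grip":0.6,"x":1,"y":1,"z":74,"turn":0.14},
  {"grip":0.8,"x":1,"y":1,"z":74,"turn":0.14},
  {"grip":0.8,"x":1,"y":1,"z":74,"turn":0.14},
], force=30)

```text
time: 26.63
tool_pos: [0.4509, 0.0727, 0.0431]
orientation: [3.013, 0.89, 0.003]
wrist_force: [-0.2, 0.3, 3.8]
grip_width: 0.0127
finger_force: 29.4
```

```bash
python3 -c "
from arc import *
arc(np.array([.5147,.1133]),212.1,281,13,r=.075)"
```

```text
r 75.58644748352432 heading 212.49668734693216 z 0.043133406703554915 w 0.012746328987381634 F 29.417239129543304 wf [-0.2  0.3  3.8] q6 1.13
0.8 6.4 turn -0.093
1.7 13.3 turn -0.185
3.2 20.1 turn -0.278
5.3 26.7 turn -0.370
8.0 33.1 turn -0.463
11.3 39.2 turn -0.555
15.1 44.9 turn -0.648
19.5 50.3 turn -0.740
24.3 55.3 turn -0.833
29.6 59.8 turn -0.925
35.3 63.8 turn -1.018
41.3 67.2 turn -1.110
47.6 70.1 turn -1.203
```

Request:
servo_tool([
  {"grip":0.8,"x":0.3,"y":3,"z":0,"turn":-0.04},
  {"grip":0.8,"x":1,"y":9,"z":0,"turn":-0.12},
  {"grip":0.8,"x":2.3,"y":16,"z":0,"turn":-0.22},
  {"grip":0.8,"x":4.2,"y":23,"z":0,"turn":-0.32},
  {"grip":0.8,"x":6.5,"y":30,"z":0,"turn":-0.42},
  {"grip":0.8,"x":9.5,"y":36,"z":0,"turn":-0.51},
  {"grip":0.8,"x":13,"y":42,"z":0,"turn":-0.6},
  {"grip":0.8,"x":17,"y":47.5,"z":0,"turn":-0.69},
  {"grip":0.8,"x":21.5,"y":52.5,"z":0,"turn":-0.78},
  {"grip":0.8,"x":24.3,"y":55.3,"z":0,"turn":-0.83},
], force=40)

```text
time: 27.47
tool_pos: [0.5016, 0.0386, 0.0432]
orientation: [2.393, 2.033, 0.002]
wrist_force: [-2.2, -2.4, 6.9]
grip_width: 0.0126
finger_force: 39.7
```

```bash
python3 -c "
from arc import *
arc(np.array([.5147,.1133]),259.8,284,5,r=.075)"
```

```text
r 75.78553396956187 heading 260.0729361438788 z 0.04319572146246866 w 0.01257454258921799 F 39.74708139896393 wf [-2.2 -2.4  6.9] q6 0.22
1.0 6.0 turn -0.084
1.7 12.3 turn -0.169
2.9 18.5 turn -0.253
4.6 24.6 turn -0.338
6.9 30.5 turn -0.422
```

Request:
servo_tool([
  {"grip":0.8,"x":1,"y":6,"z":0,"turn":-0.08},
  {"grip":0.8,"x":1.7,"y":12.3,"z":0,"turn":-0.17},
  {"grip":0.8,"x":2.9,"y":18.5,"z":0,"turn":-0.25},
  {"grip":0.8,"x":4,"y":22.5,"z":0,"turn":-0.31},
  {"grip":0.8,"x":5,"y":26,"z":0,"turn":-0.36},
  {"grip":0.8,"x":6,"y":28.5,"z":0,"turn":-0.39},
  {"grip":0.8,"x":6.5,"y":30.5,"z":0,"turn":-0.4},
  {"grip":0.8,"x":6.5,"y":31.5,"z":0,"turn":-0.4},
  {"grip":0.8,"x":6.5,"y":31.5,"z":0,"turn":-0.4},
  {"grip":0.8,"x":6.5,"y":31.5,"z":0,"turn":-0.4},
])

```text
time: 28.3
tool_pos: [0.5303, 0.0389, 0.0431]
orientation: [-1.947, -2.463, 0.006]
wrist_force: [-9.6, -10.4, 15.7]
grip_width: 0.0127
finger_force: 40.7
```

```bash
python3 -c "
from arc import *
arc(np.array([.5147,.1133]),280.9,284,1,r=.075)"
```

```text
r 75.98552828976393 heading 281.85277404194153 z 0.043070611590481374 w 0.01268039203506978 F 40.67088603973389 wf [ -9.6 -10.4  15.7] q6 -0.18
1.0 2.8 turn -0.054
```

Request:
servo_tool([
  {"grip":0.8,"x":0,"y":1,"z":0,"turn":0},
  {"grip":0.8,"x":0,"y":2,"z":0,"turn":0},
  {"grip":0.8,"x":0,"y":3,"z":0,"turn":0},
  {"grip":0.8,"x":0,"y":3,"z":0,"turn":0},
  {"grip":0.8,"x":0,"y":3,"z":0,"turn":0},
  {"grip":0.8,"x":0,"y":3,"z":0,"turn":0},
  {"grip":0.8,"x":0,"y":3,"z":0,"turn":0},
  {"grip":0.8,"x":0,"y":3,"z":0,"turn":0},
  {"grip":0.8,"x":0,"y":3,"z":0,"turn":0},
  {"grip":0.8,"x":0,"y":3,"z":0,"turn":0},
])

```text
time: 29.13
tool_pos: [0.5304, 0.0391, 0.0428]
orientation: [-1.943, -2.461, 0.013]
wrist_force: [-17.7, -12.5, 22.0]
grip_width: 0.0124
finger_force: 41.7
```

```bash
python3 -c "
from arc import *
arc(np.array([.5147,.1133]),280.9,284,1,r=.075)"
```

```text
r 75.82940504901687 heading 281.92745196168187 z 0.04284073316943547 w 0.012405473802546344 F 41.71930253505707 wf [-17.7 -12.5  22. ] q6 -0.18
0.8 2.7 turn -0.054
```

Segment 2 is home too. I'll release it and move over pin 3.

Request:
servo_tool([
  {"grip":0.8,"x":0,"y":-3,"z":0,"turn":0},
  {"grip":0.3,"x":0,"y":-3,"z":0,"turn":0},
  {"grip":0,"x":0,"y":-3,"z":0,"turn":0},
  {"grip":-0.1,"x":0,"y":-3,"z":-20,"turn":0},
  {"grip":-0.2,"x":0,"y":-3,"z":-60,"turn":0},
  {"grip":-0.2,"x":0,"y":-3,"z":-78,"turn":0},
  {"grip":-0.2,"x":-107,"y":8,"z":-78,"turn":-0.3},
  {"grip":-0.2,"x":-107,"y":8,"z":-78,"turn":-0.3},
  {"grip":-0.2,"x":-107,"y":8,"z":-78,"turn":-0.3},
  {"grip":-0.2,"x":-107,"y":8,"z":-78,"turn":-0.3},
])

```text
time: 29.97
tool_pos: [0.5711, -0.0653, 0.121]
orientation: [1.554, 2.725, 0.001]
wrist_force: [0.1, -1.1, 0.8]
grip_width: 0.0509
finger_force: 0.0
```

```bash
python3 -c "
from h import *
import h
h3=c2w(-45,-75); print(h3)
im=optics.snapshot('scene'); np.save('pics/last_scene.npy',im)
for th in(290,295,300,305,310):
  p=h3+.035*np.array([np.cos(np.radians(th)),np.sin(np.radians(th))]); 
  uv=pix('scene',[*p,.085]); uc=pix('scene',[*p,.06]); ub=pix('scene',[*p,.04]); v=lambda q: cv2.getRectSubPix(im,(5,1),tuple(map(float,q))).max(2).ravel(); print(th,p,uv,v(uv),v(uc),v(ub))
u,v=pix('scene',[*(h3+[.018,-.03]),.075]).astype(int); print(u,v); print(im[v-12:v+14:2,u-16:u+18:2].max(2))
go(*(h3+.035*np.array([np.cos(np.radians(299)),np.sin(np.radians(299))])),.042,29)
"
```

```text
[ 0.5425003  -0.03384886]
290 [ 0.55447101 -0.0667381 ] [273.75541935 211.03821175] [111  77  57  56  55] [107  79  57  54  55] [76 61 54 53 55]
295 [ 0.55729194 -0.06556963] [274.24513542 210.34761074] [98 67 55 54 54] [93 67 55 54 62] [77 61 56 55 54]
300 [ 0.5600003  -0.06415975] [274.63102381 209.63931896] [87 62 54 53 57] [81 59 53 54 68] [78 56 58 53 52]
305 [ 0.56257548 -0.06251918] [274.91083698 208.91899254] [80 56 51 58 60] [74 53 53 52 73] [70 57 55 53 58]
310 [ 0.56499787 -0.06066042] [275.08320591 208.19230029] [75 55 54 56 63] [69 56 54 59 80] [67 55 54 55 61]
274 212
[[ 74  73  83 108 144 192 208 217 216 217 217 215 213 210 211 209 185]
 [119  88  75  75  77  91 120 163 187 213 217 215 215 215 214 214 212]
 [159 141 124  77  70  73  72  83 105 142 163 201 216 216 217 216 214]
 [ 97  74  63  59  70  85  93  71  68  68  81 108 154 186 214 217 218]
 [ 62  57  58  58  57  89 148 115  55  55  68  72  77 106 203 219 219]
 [ 56  58  60  63  55  66 143 110  57  49  80  89  74  92 201 218 219]
 [ 58  55  59  58  54  66 128  98  57  56 100 130 131 116 164 176 182]
 [ 54  54  54  51  52  74 127  96  57  55 102 135 133 139 140 142 157]
 [ 70  61  60  60  65  85 125 109  58  56 106 135 132 132 134 140 153]
 [ 96  86  83  86  84  98 117 106  57  56 104 133 133 125 122 121  99]
 [108 107 104 103 103  93 121 107  59  55 104 123  92  77  67  66  76]
 [102  94  94  90  91 100 131 109  54  58  72  71  74  69  72  72  71]
 [172 118 100  99 126 131 123 111  56  53  63  70  71  72  73  74  72]]
t=30.0 at [ 0.5696 -0.0633  0.1205] yaw 30.4 q6 -0.66 -> x 4.3 y -9.5 z 78.5 turn 0.024
```

Request:
servo_tool([
  {"grip":-0.2,"x":2,"y":-4,"z":15,"turn":0.02},
  {"grip":-0.2,"x":2,"y":-4,"z":15,"turn":0.02},
  {"grip":-0.2,"x":2,"y":-4,"z":15,"turn":0.02},
  {"grip":-0.2,"x":2,"y":-4,"z":15,"turn":0.02},
  {"grip":-0.2,"x":2,"y":-4,"z":15,"turn":0.02},
  {"grip":-0.2,"x":2,"y":-4,"z":15,"turn":0.02},
  {"grip":-0.2,"x":2,"y":-4,"z":15,"turn":0.02},
  {"grip":-0.2,"x":2,"y":-4,"z":15,"turn":0.02},
  {"grip":-0.2,"x":2,"y":-4,"z":15,"turn":0.02},
  {"grip":-0.2,"x":2,"y":-4,"z":15,"turn":0.02},
])

```text
time: 30.85
tool_pos: [0.5637, -0.0614, 0.1051]
orientation: [1.585, 2.712, 0.0]
wrist_force: [0.3, -0.4, 0.0]
grip_width: 0.0509
finger_force: 0.0
```

```bash
python3 -c "
from h import *
go(.561,-.0638,.042,31)"
```

```text
t=30.9 at [ 0.5637 -0.0614  0.1051] yaw 29.4 q6 -0.64 -> x -0.8 y -3.5 z 63.1 turn -0.028
```

Request:
servo_tool([
  {"grip":-0.2,"x":-1,"y":-3,"z":10,"turn":0},
  {"grip":-0.2,"x":-1,"y":-3,"z":35,"turn":0},
  {"grip":-0.2,"x":-1,"y":-3,"z":60,"turn":0},
  {"grip":-0.2,"x":-1,"y":-3,"z":63,"turn":0},
  {"grip":-0.2,"x":-1,"y":-3,"z":63,"turn":0},
  {"grip":0.2,"x":-1,"y":-3,"z":63,"turn":0},
  {"grip":0.4,"x":-1,"y":-3,"z":63,"turn":0},
  {"grip":0.6,"x":-1,"y":-3,"z":63,"turn":0},
  {"grip":0.8,"x":-1,"y":-3,"z":63,"turn":0},
  {"grip":0.8,"x":-1,"y":-3,"z":63,"turn":0},
], force=25)

```text
time: 31.68
tool_pos: [0.562, -0.0642, 0.043]
orientation: [1.584, 2.711, 0.0]
wrist_force: [-1.3, -2.5, 4.1]
grip_width: 0.013
finger_force: 25.5
```

```bash
python3 -c "
from arc import *
arc(c2w(-45,-75),302,371,13,r=.035)"
```

```text
r 36.09493566583644 heading 302.75330979735213 z 0.0429928375877622 w 0.013024147500228154 F 25.45307993888855 wf [-1.3 -2.5  4.1] q6 -0.65
1.4 2.7 turn -0.093
2.0 5.9 turn -0.185
2.8 9.0 turn -0.278
4.0 12.0 turn -0.371
5.5 14.9 turn -0.463
7.2 17.7 turn -0.556
9.1 20.3 turn -0.648
11.3 22.7 turn -0.741
13.7 24.9 turn -0.834
16.3 26.8 turn -0.926
19.0 28.5 turn -1.019
21.9 29.9 turn -1.112
25.0 31.1 turn -1.204
```

Request:
servo_tool([
  {"grip":0.8,"x":0.5,"y":2,"z":0,"turn":-0.06},
  {"grip":0.8,"x":1,"y":5,"z":0,"turn":-0.15},
  {"grip":0.8,"x":2,"y":8,"z":0,"turn":-0.25},
  {"grip":0.8,"x":3.2,"y":11.2,"z":0,"turn":-0.34},
  {"grip":0.8,"x":4.7,"y":14.2,"z":0,"turn":-0.44},
  {"grip":0.8,"x":6.5,"y":17.2,"z":0,"turn":-0.53},
  {"grip":0.8,"x":8.4,"y":20,"z":0,"turn":-0.63},
  {"grip":0.8,"x":10.6,"y":22.4,"z":0,"turn":-0.72},
  {"grip":0.8,"x":13,"y":24.5,"z":0,"turn":-0.8},
  {"grip":0.8,"x":13,"y":24.5,"z":0,"turn":-0.8},
], force=40)

```text
time: 32.52
tool_pos: [0.5789, -0.041, 0.0433]
orientation: [0.395, 3.112, -0.001]
wrist_force: [2.1, -3.4, 3.0]
grip_width: 0.012
finger_force: 40.2
```

```bash
python3 -c "
from arc import *
arc(c2w(-45,-75)+[.0012,-.0004],350,376,5,r=.035)"
```

```text
r 35.815323622025645 heading 349.10931682345597 z 0.04329478553493504 w 0.012026053455021758 F 40.20513832569122 wf [ 2.1 -3.4  3. ] q6 -1.41
1.2 3.6 turn -0.091
1.9 6.7 turn -0.182
2.9 9.8 turn -0.272
4.1 12.7 turn -0.363
5.6 15.5 turn -0.454
```

Request:
servo_tool([
  {"grip":0.8,"x":0.5,"y":3,"z":0,"turn":-0.07},
  {"grip":0.8,"x":1.2,"y":6,"z":0,"turn":-0.16},
  {"grip":0.8,"x":2.2,"y":9,"z":0,"turn":-0.25},
  {"grip":0.8,"x":3.4,"y":12,"z":0,"turn":-0.34},
  {"grip":0.8,"x":4.2,"y":14,"z":0,"turn":-0.38},
  {"grip":0.8,"x":4.8,"y":16,"z":0,"turn":-0.38},
  {"grip":0.8,"x":4.8,"y":17,"z":0,"turn":-0.38},
  {"grip":0.8,"x":4.8,"y":17,"z":0,"turn":-0.38},
  {"grip":0.8,"x":4.8,"y":17,"z":0,"turn":-0.38},
  {"grip":0.8,"x":4.8,"y":17,"z":0,"turn":-0.38},
])

```text
time: 33.35
tool_pos: [0.5779, -0.0254, 0.0434]
orientation: [-0.193, 3.132, -0.005]
wrist_force: [-0.5, -14.9, 5.4]
grip_width: 0.0127
finger_force: 40.6
```

```bash
python3 -c "
from arc import *
arc(c2w(-45,-75)+[.0012,-.0004],370,376,1,r=.035)
print(c2w(-10,-75))"
```

```text
r 35.32497840765695 heading 14.58798799720819 z 0.043366529514161284 w 0.01272800777990572 F 40.648518204689026 wf [ -0.5 -14.9   5.4] q6 -1.75
0.4 0.8 turn -0.105
[ 0.57686648 -0.0272182 ]
```

Request:
servo_tool([
  {"grip":0.8,"x":0,"y":2,"z":0,"turn":0},
  {"grip":0.8,"x":0,"y":2,"z":0,"turn":0},
  {"grip":0.8,"x":0,"y":2,"z":0,"turn":0},
  {"grip":0.8,"x":0,"y":-2,"z":0,"turn":0},
  {"grip":0.3,"x":0,"y":-2,"z":0,"turn":0},
  {"grip":0,"x":0,"y":-2,"z":0,"turn":0},
  {"grip":-0.1,"x":0,"y":-2,"z":-20,"turn":0},
  {"grip":-0.2,"x":0,"y":-2,"z":-60,"turn":0},
  {"grip":-0.2,"x":0,"y":-2,"z":-78,"turn":0},
  {"grip":-0.2,"x":0,"y":-2,"z":-78,"turn":-0.1},
])

```text
time: 34.18
tool_pos: [0.5795, -0.0241, 0.1244]
orientation: [-0.348, 3.115, -0.001]
wrist_force: [-0.4, 0.6, -0.6]
grip_width: 0.0515
finger_force: 0.0
```

```bash
python3 -c "
from h import *
print('screw jar',at('top',407/1.4,229/1.4,.058)); c=c2w(45,-110)
im=optics.snapshot('scene'); np.save('pics/last_scene.npy',im)
p=pix('scene',[*c,.045]); print(c,p); u,v=p.astype(int)
a=im[v-22:v+22,u-22:u+22].max(2); m=(a<70).astype(np.uint8); nn,l,st,ce=cv2.connectedComponentsWithStats(m); print([(st[k],ce[k]+[u-22,v-22]) for k in range(1,nn) if st[k][4]>30])
print(a[::3,::2])
go(.6385,-.051,.12,127,mod=False)"
```

```text
screw jar [ 0.7079524  -0.07743307  0.058     ]
[ 0.63750114 -0.05116477] [292.37266915 207.30092213]
[(array([ 0, 15,  4, 21, 51], dtype=int32), array([270.8627451 , 211.54901961])), (array([ 14,  19,  16,  19, 189], dtype=int32), array([291.80952381, 211.77777778]))]
[[126 122 121 122 123 120 123 120 123 121 121 123 123 121 121 123 120 125
  123 124 124 124]
 [134 115 121 121 124 118 122 124 122 122 120 122 123 119 123 125 120 123
  121 123 121 128]
 [214 211 188 135 114 124 126 124 123 123 122 123 124 119 123 122 126 126
  128 138 211 230]
 [216 214 215 214 203 156 119 122 125 123 123 126 125 123 125 123 118 124
  134 217 228 226]
 [194 213 217 218 216 214 213 197 150 107 120 125 127 127 124 127 125 125
  133 204 229 230]
 [ 56 170 215 217 217 215 215 212 210 209 186 130 118 124 123 126 127 124
  127 121 175 218]
 [ 52  90 138 182 207 215 217 215 199 123  78  71  90  98  91 114 124 125
  136 142 114 115]
 [ 52  65  72  73  83 115 157 169  78  53  56  61  69  61  62 123 149 118
  122 122 121 124]
 [ 54  88 118  92  79  75  95  85  52  53  55  57  57  61  61 123 207 210
  185 115 115 118]
 [ 54  84  98  76  77  78  81  92  58  57  58  57  58  56  61 123 216 217
  188 100 102 107]
 [ 52  62  75  75  79  76  73  75  65  55  53  57  58  55  62 160 213 218
  218 160  96 101]
 [ 51  65  79  74  74  71  69  73  70  65  63  64  64  72  76 116 155 159
  178 206 211 156]
 [ 71  79  76  72  70  70  71  74  68  65  72  74  74  75  81 119 155 154
  135 193 218 218]
 [ 74  71  69  73  71  74  74  75  71  74  75  77  86  94 144 158 150 156
  216 218 219 218]
 [ 71  71  71  73  68  75  74  71  73  81  85  82  86  87  90 117 195 220
  220 222 221 220]]
t=34.2 at [ 0.5783 -0.024   0.1226] yaw 103.3 q6 -1.87 -> x -52.4 y -40.1 z 2.9 turn -0.413
```

The cap appears at scene pixel (292,210), as predicted. The white jar stands about 74 mm from the cap axis, so I'll keep the jaws between yaw 20° and 122° and use three grasps.

Request:
servo_tool([
  {"grip":-0.15,"x":-52,"y":-40,"z":0,"turn":-0.33},
  {"grip":-0.15,"x":-52,"y":-40,"z":0,"turn":-0.33},
  {"grip":-0.15,"x":-52,"y":-40,"z":0,"turn":-0.33},
  {"grip":-0.15,"x":-52,"y":-40,"z":0,"turn":-0.33},
  {"grip":-0.15,"x":-52,"y":-40,"z":0,"turn":-0.33},
  {"grip":-0.15,"x":-52,"y":-40,"z":0,"turn":-0.33},
  {"grip":-0.15,"x":-52,"y":-40,"z":20,"turn":-0.33},
  {"grip":-0.15,"x":-52,"y":-40,"z":40,"turn":-0.33},
  {"grip":-0.15,"x":-52,"y":-40,"z":45,"turn":-0.33},
  {"grip":-0.15,"x":-52,"y":-40,"z":45,"turn":-0.33},
])

```text
time: 35.07
tool_pos: [0.6339, -0.0517, 0.0732]
orientation: [0.854, -3.019, -0.002]
wrist_force: [0.1, -0.6, 0.9]
grip_width: 0.049
finger_force: 0.0
```

```bash
python3 -c "
from h import *
go(.6385,-.051,.014,122,mod=False)"
```

```text
t=35.1 at [ 0.6339 -0.0517  0.0732] yaw 121.6 q6 -2.22 -> x -4.4 y -2.0 z 59.2 turn -0.007
```

Request:
servo_tool([
  {"grip":-0.25,"x":-4,"y":-2,"z":5,"turn":0},
  {"grip":-0.25,"x":-4,"y":-2,"z":15,"turn":0},
  {"grip":-0.25,"x":-4,"y":-2,"z":30,"turn":0},
  {"grip":-0.25,"x":-4,"y":-2,"z":45,"turn":0},
  {"grip":-0.25,"x":-4,"y":-2,"z":55,"turn":0},
  {"grip":-0.25,"x":-4,"y":-2,"z":59,"turn":0},
  {"grip":0,"x":-4,"y":-2,"z":59,"turn":0},
  {"grip":0.2,"x":-4,"y":-2,"z":59,"turn":0},
  {"grip":0.2,"x":-4,"y":-2,"z":59,"turn":0},
  {"grip":0.2,"x":-4,"y":-2,"z":59,"turn":0},
], force=30)

```text
time: 35.9
tool_pos: [0.6395, -0.0517, 0.0158]
orientation: [0.856, -3.021, -0.001]
wrist_force: [-3.4, 1.2, -3.9]
grip_width: 0.0386
finger_force: 30.6
```

```bash
python3 -c "
from h import *
go(.6385,-.051,.014,20,mod=False)
s=env.state();print(s['grip_width'],s['finger_force'],s['wrist_force'],s['torque'])"
```

```text
t=35.9 at [ 0.6395 -0.0517  0.0158] yaw 121.6 q6 -2.22 -> x 0.5 y 1.1 z 1.8 turn 1.774
0.038619528232563635 30.638138180365786 [-3.42760145  1.24150599 -3.89608048] [ 0.10072078  0.49631586 -0.0190991 ]
```

Cap gripped at 38.6 mm. Turning clockwise.

Request:
servo_tool([
  {"grip":0.2,"x":0,"y":0,"z":0,"turn":0.1},
  {"grip":0.2,"x":0,"y":0,"z":0,"turn":0.2},
  {"grip":0.2,"x":0,"y":0,"z":0,"turn":0.3},
  {"grip":0.2,"x":0,"y":0,"z":0,"turn":0.4},
  {"grip":0.2,"x":0,"y":0,"z":0,"turn":0.5},
  {"grip":0.2,"x":0,"y":0,"z":0,"turn":0.6},
  {"grip":0.2,"x":0,"y":0,"z":0,"turn":0.7},
  {"grip":0.2,"x":0,"y":0,"z":0,"turn":0.8},
  {"grip":0.2,"x":0,"y":0,"z":0,"turn":0.9},
  {"grip":0.2,"x":0,"y":0,"z":0,"turn":0.95},
], force=40)

```text
time: 36.73
tool_pos: [0.6403, -0.0523, 0.016]
orientation: [0.628, 3.078, -0.001]
wrist_force: [-2.0, -2.5, -5.5]
grip_width: 0.0378
finger_force: 42.8
```

Request:
servo_tool([
  {"grip":0.2,"x":0,"y":0,"z":0,"turn":0.1},
  {"grip":0.2,"x":0,"y":0,"z":0,"turn":0.2},
  {"grip":0.2,"x":0,"y":0,"z":0,"turn":0.3},
  {"grip":0.2,"x":0,"y":0,"z":0,"turn":0.4},
  {"grip":0.2,"x":0,"y":0,"z":0,"turn":0.5},
  {"grip":0.2,"x":0,"y":0,"z":0,"turn":0.6},
  {"grip":0.2,"x":0,"y":0,"z":0,"turn":0.7},
  {"grip":0.2,"x":0,"y":0,"z":0,"turn":0.8},
  {"grip":0.2,"x":0,"y":0,"z":0,"turn":0.82},
  {"grip":0.2,"x":0,"y":0,"z":0,"turn":0.82},
])

```text
time: 37.57
tool_pos: [0.6401, -0.0537, 0.0161]
orientation: [1.797, 2.575, -0.003]
wrist_force: [-1.1, -7.0, -5.1]
grip_width: 0.0381
finger_force: 42.9
```

```bash
python3 -c "
from h import *
go(.6385,-.051,.014,20,mod=False)
s=env.state();print(s['grip_width'],s['finger_force'],s['wrist_force'],s['torque'])"
```

```text
t=37.6 at [ 0.6401 -0.0537  0.0161] yaw 20.2 q6 -0.45 -> x 3.0 y -0.6 z 2.1 turn 0.003
0.03814119392056939 42.88414354205088 [-1.06175761 -7.00818048 -5.07369584] [-1.4208816   0.48648572  0.01629387]
```

Request:
servo_tool([
  {"grip":-0.18,"x":0,"y":0,"z":0,"turn":0},
  {"grip":-0.18,"x":0,"y":0,"z":0,"turn":0},
  {"grip":-0.18,"x":0,"y":0,"z":0,"turn":0},
  {"grip":-0.18,"x":0,"y":0,"z":0,"turn":-0.11},
  {"grip":-0.18,"x":0,"y":0,"z":0,"turn":-0.22},
  {"grip":-0.18,"x":0,"y":0,"z":0,"turn":-0.33},
  {"grip":-0.18,"x":0,"y":0,"z":0,"turn":-0.44},
  {"grip":-0.18,"x":0,"y":0,"z":0,"turn":-0.55},
  {"grip":-0.18,"x":0,"y":0,"z":0,"turn":-0.66},
  {"grip":-0.18,"x":0,"y":0,"z":0,"turn":-0.77},
])

```text
time: 38.4
tool_pos: [0.6413, -0.0516, 0.0167]
orientation: [0.688, 3.064, 0.001]
wrist_force: [0.3, -0.5, 0.6]
grip_width: 0.0506
finger_force: 0.0
```

Request:
servo_tool([
  {"grip":-0.18,"x":0,"y":0,"z":0,"turn":-0.11},
  {"grip":-0.18,"x":0,"y":0,"z":0,"turn":-0.22},
  {"grip":-0.18,"x":0,"y":0,"z":0,"turn":-0.33},
  {"grip":-0.18,"x":0,"y":0,"z":0,"turn":-0.44},
  {"grip":-0.18,"x":0,"y":0,"z":0,"turn":-0.55},
  {"grip":-0.18,"x":0,"y":0,"z":0,"turn":-0.66},
  {"grip":-0.18,"x":0,"y":0,"z":0,"turn":-0.77},
  {"grip":-0.18,"x":0,"y":0,"z":0,"turn":-0.88},
  {"grip":-0.18,"x":0,"y":0,"z":0,"turn":-0.99},
  {"grip":-0.18,"x":0,"y":0,"z":0,"turn":-1.0},
])

```text
time: 39.23
tool_pos: [0.6412, -0.0516, 0.0166]
orientation: [-0.863, 3.019, -0.001]
wrist_force: [0.4, -0.3, -0.7]
grip_width: 0.0501
finger_force: 0.0
```

Request:
servo_tool([
  {"grip":0,"x":0,"y":0,"z":0,"turn":0},
  {"grip":0.2,"x":0,"y":0,"z":0,"turn":0},
  {"grip":0.2,"x":0,"y":0,"z":0,"turn":0},
  {"grip":0.2,"x":0,"y":0,"z":0,"turn":0},
  {"grip":0.2,"x":0,"y":0,"z":0,"turn":0.1},
  {"grip":0.2,"x":0,"y":0,"z":0,"turn":0.2},
  {"grip":0.2,"x":0,"y":0,"z":0,"turn":0.3},
  {"grip":0.2,"x":0,"y":0,"z":0,"turn":0.4},
  {"grip":0.2,"x":0,"y":0,"z":0,"turn":0.5},
  {"grip":0.2,"x":0,"y":0,"z":0,"turn":0.6},
])

```text
time: 40.07
tool_pos: [0.641, -0.0524, 0.0165]
orientation: [0.084, 3.139, -0.001]
wrist_force: [-1.8, -1.7, 4.9]
grip_width: 0.0377
finger_force: 39.5
```

```bash
python3 -c "
from h import *
go(.6385,-.051,.014,20,mod=False)
s=env.state();print(s['grip_width'],s['finger_force'],s['wrist_force'],s['torque'])"
```

```text
t=40.1 at [ 0.641  -0.0524  0.0165] yaw 86.9 q6 -1.62 -> x 2.6 y 1.3 z 2.5 turn 1.168
0.03765749942503796 39.52360097318888 [-1.84775945 -1.69673653  4.87884511] [-0.27512972  0.27421596  0.05056847]
```

Request:
servo_tool([
  {"grip":0.2,"x":0,"y":0,"z":0,"turn":0.12},
  {"grip":0.2,"x":0,"y":0,"z":0,"turn":0.24},
  {"grip":0.2,"x":0,"y":0,"z":0,"turn":0.36},
  {"grip":0.2,"x":0,"y":0,"z":0,"turn":0.48},
  {"grip":0.2,"x":0,"y":0,"z":0,"turn":0.6},
  {"grip":0.2,"x":0,"y":0,"z":0,"turn":0.72},
  {"grip":0.2,"x":0,"y":0,"z":0,"turn":0.84},
  {"grip":0.2,"x":0,"y":0,"z":0,"turn":0.96},
  {"grip":0.2,"x":0,"y":0,"z":0,"turn":1.08},
  {"grip":0.2,"x":0,"y":0,"z":0,"turn":1.17},
])

```text
time: 40.9
tool_pos: [0.64, -0.0528, 0.0163]
orientation: [1.805, 2.571, -0.002]
wrist_force: [-4.0, -4.0, 6.2]
grip_width: 0.0377
finger_force: 39.7
```

Request:
servo_tool([
  {"grip":0.2,"x":0,"y":0,"z":0,"turn":0},
  {"grip":-0.18,"x":0,"y":0,"z":0,"turn":0},
  {"grip":-0.18,"x":0,"y":0,"z":0,"turn":0},
  {"grip":-0.18,"x":0,"y":0,"z":0,"turn":0},
  {"grip":-0.18,"x":0,"y":0,"z":0,"turn":-0.12},
  {"grip":-0.18,"x":0,"y":0,"z":0,"turn":-0.24},
  {"grip":-0.18,"x":0,"y":0,"z":0,"turn":-0.36},
  {"grip":-0.18,"x":0,"y":0,"z":0,"turn":-0.48},
  {"grip":-0.18,"x":0,"y":0,"z":0,"turn":-0.6},
  {"grip":-0.18,"x":0,"y":0,"z":0,"turn":-0.72},
])

```text
time: 41.73
tool_pos: [0.6406, -0.0517, 0.0158]
orientation: [0.765, 3.047, 0.0]
wrist_force: [0.2, 0.1, -0.3]
grip_width: 0.0508
finger_force: 0.0
```

Request:
servo_tool([
  {"grip":-0.18,"x":0,"y":0,"z":0,"turn":-0.12},
  {"grip":-0.18,"x":0,"y":0,"z":0,"turn":-0.24},
  {"grip":-0.18,"x":0,"y":0,"z":0,"turn":-0.36},
  {"grip":-0.18,"x":0,"y":0,"z":0,"turn":-0.4},
  {"grip":0,"x":0,"y":0,"z":0,"turn":-0.4},
  {"grip":0.2,"x":0,"y":0,"z":0,"turn":-0.4},
  {"grip":0.2,"x":0,"y":0,"z":0,"turn":-0.4},
  {"grip":0.2,"x":0,"y":0,"z":0,"turn":-0.4},
  {"grip":0.2,"x":0,"y":0,"z":0,"turn":-0.3},
  {"grip":0.2,"x":0,"y":0,"z":0,"turn":-0.2},
])

```text
time: 42.57
tool_pos: [0.6405, -0.052, 0.0161]
orientation: [0.473, 3.105, -0.001]
wrist_force: [-1.2, -1.4, 2.4]
grip_width: 0.0376
finger_force: 39.8
```

```bash
python3 -c "
from h import *
go(.6385,-.051,.014,20,mod=False)
s=env.state();print(s['grip_width'],s['finger_force'],s['wrist_force'],s['torque'],s['effort'][5])"
```

```text
t=42.6 at [ 0.6405 -0.052   0.0161] yaw 72.7 q6 -1.37 -> x 2.2 y 0.4 z 2.1 turn 0.919
0.03760886944468866 39.82829891145229 [-1.18122271 -1.37319036  2.39372932] [-0.18057442  0.14072932  0.01907919] -1.7368054389953613
```

Request:
servo_tool([
  {"grip":0.2,"x":0,"y":0,"z":0,"turn":0.06},
  {"grip":0.2,"x":0,"y":0,"z":0,"turn":0.12},
  {"grip":0.2,"x":0,"y":0,"z":0,"turn":0.18},
  {"grip":0.2,"x":0,"y":0,"z":0,"turn":0.24},
  {"grip":0.2,"x":0,"y":0,"z":0,"turn":0.3},
  {"grip":0.2,"x":0,"y":0,"z":0,"turn":0.35},
  {"grip":0.2,"x":0,"y":0,"z":0,"turn":0.4},
  {"grip":0.2,"x":0,"y":0,"z":0,"turn":0.45},
  {"grip":0.2,"x":0,"y":0,"z":0,"turn":0.5},
  {"grip":0.2,"x":0,"y":0,"z":0,"turn":0.5},
])

```text
time: 43.4
tool_pos: [0.6385, -0.0532, 0.0158]
orientation: [-1.22, -2.892, 0.005]
wrist_force: [-5.3, -6.2, 6.0]
grip_width: 0.0374
finger_force: 41.7
```

```bash
python3 -c "
from h import *
go(.6385,-.051,.014,20,mod=False)
s=env.state();print(s['grip_width'],s['finger_force'],s['wrist_force'],s['torque'],s['effort'][5])"
```

```text
t=43.4 at [ 0.6385 -0.0532  0.0158] yaw 44.3 q6 -0.87 -> x 1.5 y 1.5 z 1.8 turn 0.423
0.03735255934964997 41.7307590181008 [-5.345527   -6.17699868  5.98021212] [-0.96821384  1.0774642   0.74982778] 1.421789601445198
```

The moment has risen to 0.75 N m, far above the 0.04 N m friction, so the cap is at its stop. I'll release, lift and step aside for a last look.

Request:
servo_tool([
  {"grip":0,"x":0,"y":0,"z":0,"turn":0},
  {"grip":-0.2,"x":0,"y":0,"z":0,"turn":0},
  {"grip":-0.2,"x":0,"y":0,"z":0,"turn":0},
  {"grip":-0.2,"x":0,"y":0,"z":0,"turn":0},
  {"grip":-0.2,"x":0,"y":0,"z":-25,"turn":0},
  {"grip":-0.2,"x":0,"y":0,"z":-60,"turn":0},
  {"grip":-0.2,"x":0,"y":0,"z":-100,"turn":0},
  {"grip":-0.2,"x":0,"y":0,"z":-140,"turn":0},
  {"grip":-0.2,"x":0,"y":0,"z":-160,"turn":0},
  {"grip":-0.2,"x":-30,"y":-30,"z":-160,"turn":0},
])

```text
time: 44.23
tool_pos: [0.644, -0.0888, 0.1824]
orientation: [1.209, 2.89, 0.007]
wrist_force: [1.8, -0.6, -0.1]
grip_width: 0.0512
finger_force: 0.0
```

Request:
servo_tool([
  {"grip":-0.2,"x":-200,"y":-290,"z":0,"turn":0},
  {"grip":-0.2,"x":-200,"y":-290,"z":0,"turn":0},
  {"grip":-0.2,"x":-200,"y":-290,"z":0,"turn":0},
  {"grip":-0.2,"x":-200,"y":-290,"z":0,"turn":0},
  {"grip":-0.2,"x":-200,"y":-290,"z":0,"turn":0},
  {"grip":-0.2,"x":-200,"y":-290,"z":0,"turn":0},
  {"grip":-0.2,"x":-200,"y":-290,"z":0,"turn":0},
  {"grip":-0.2,"x":-200,"y":-290,"z":0,"turn":0},
  {"grip":-0.2,"x":-200,"y":-290,"z":0,"turn":0},
  {"grip":-0.2,"x":-200,"y":-290,"z":0,"turn":0},
])

```text
time: 45.07
tool_pos: [0.5707, -0.4437, 0.1757]
orientation: [1.226, 2.891, -0.002]
wrist_force: [-0.3, 0.4, 0.2]
grip_width: 0.0514
finger_force: 0.0
```

```bash
python3 -c "
from h import *
go(.6,-.05,.2)
a=optics.snapshot('top'); b=optics.snapshot('scene')
A=cv2.resize(a[150:290,180:340],None,fx=2.5,fy=2.5,interpolation=cv2.INTER_CUBIC);B=cv2.resize(b[140:280,180:340],None,fx=2.5,fy=2.5,interpolation=cv2.INTER_CUBIC)
np.save('pics/ft.npy',a)
cv2.imwrite('pics/fin.png',np.hstack([A,B])[:,:,::-1])"
```

```text
t=45.1 at [ 0.5707 -0.4437  0.1757] yaw 44.0 q6 -1.45 -> x 262.5 y 294.8 z -24.8 turn 0.000
```

View pics/fin.png

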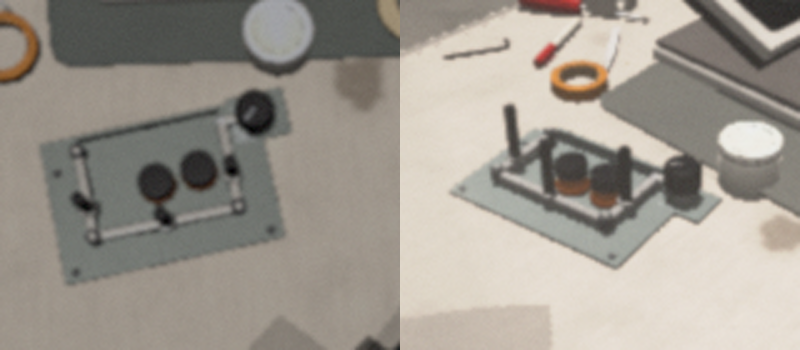

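The final view shows both jars upright inside the closed gate, near (157,182) and (198,168) in the left pane. The cap is over the stud at (256,112), and the white jar and orange tape are where they were. Handing in.

```bash
python3 -c "
from plant import env
print(env.job_done())"
```

```text
the job is handed in; nothing more can be done
None
```

The job is handed in: both amber jars stand upright in the caddy, the gate was folded shut in order (segments 1, 2, 3), and the cap is turned clockwise to its stop. I had to put one jar back after it was knocked aside, and the hand-in returned no verdict.

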